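Clear the tall vial and stack the specimen trays

ROBOT

A 6-joint arm with a two-finger parallel gripper is mounted at the origin on the work surface. World frame = base frame: x ahead of the robot, y to its left, z up, the work surface at z = 0. Lengths are in m, angles in rad, forces in N, time in s.
With the tool pointing down it reaches from about 0.3 to 0.85 m from the base axis. Payload 4.2 kg.
Tool frame: the origin (TCP) lies between the finger pads; the fingertips stand 19 mm ahead of it and the grasp point (between the pads) is the TCP (tip_extent is the distance from the TCP to the fingertips, in m); z points along the fingers, y is the direction in which the jaws open and shut (so a half turn about z gives the same grasp; the last joint's range is limited). The gripper opens to 91 mm and grips with 3 to 60 N. Pads are 32 mm wide; open, the fingers measure 118 mm over their backs; the gripper's body (76 mm by 178 mm) begins 60 mm behind the grasp point.
Start: joints at [-1.32, 0.32, 1.565, -0, 1.257, -0.02], TCP at [0.154, -0.554, 0.233] pointing down, gripper open.
Joint ranges: [-3.11, 3.11], [-0.84, 2.01], [0.21, 2.61], [-1.34, 4.49], [0.05, 2.63], [-2.56, 2.56]. Speed limits (rad/s): [2.57, 2.57, 3.14, 3.14, 3.14, 3.14].

INTERFACE

Orientations are given as a unit quaternion [w, x, y, z].
In Python, from rig import get_obs, grab_frame, camera_params, job_done, tip_extent gives the robot as it stands.
- The arm moves only by the shell command python3 -m inch 'ROWS'. ROWS is JSON, a list of rows, each a list of 7 numbers: the finger opening in m, from 0 to 0.0912, then the shift along the tool's x, y, z in m, then the turn, a rotation vector about the tool's x, y, z in degrees. A call has 1 to 10 rows; each row shifts and turns the pose as measured when the row begins, along the tool's axes as they then stand; what a row does not reach is not made up. A row lasts 1/12 s, in which the tool goes at most 41.7 mm and 7.16 degrees, less where a joint would pass 70% of its speed; a pose out of reach is approached as far as the arm can. A call with a gripper value outside its range is refused whole. The fingers move at their own pace and stop on an object; the grip force is fixed at half the most. Time passes only in rows, so rows that do not move let the fingers close. It gives the time, the measured TCP pose, the force and the opening at its end, in the units of the state.
- get_obs(): the state, without advancing time (a new reading comes with each control period).
- grab_frame(name): name is "scene" or "top" or "wrist"; returns the picture (384x512x3 uint8, red, green, blue); there is no depth.
- camera_params(name): a dict with "vfov" (degrees; the focal length in pixels is half the picture's height over the tangent of half this angle, whatever the lens; pixels are square), "cx", "cy" (the principal point, pixels), "origin" and "attitude" of the camera in the world; the wrist camera has in their place "mount" (4x4, takes a point from camera to tool coordinates, whose origin is the TCP and whose axes are the flange's). Camera axes: x right, y down, z forward; pixel columns grow to the right and rows downward; lengths in m; the calibration is good to about 2 mm. A picture is of the moment at which its call begins: read the wrist's pose just before it. camera_params takes no time and is no camera call.
- job_done(): hands the job in, once; it reports no verdict.
The state is a dict: "t": time; "joints": joint angles; "joint_velocities": joint speeds; "effort": joint torques, N m; "tcp_pos": TCP position; "eef_rot": TCP orientation; "force": force on the tool from outside, world axes, zero at the start; "wrist_torque": the same for the moment, N m; "grip_width": finger opening in m.
Only numpy, scipy, OpenCV 4.12 (cv2) and the standard library are available. Lean on these libraries where they do the work, as an engineer would, in place of code of your own. Each camera call takes 0.05 s, during which the arm holds its last target.

TASK

Stack the specimen trays for storage. First lift the tall vial straight out of the grey tray's well and stand it upright in the empty compartment of the black caddy; then set the white tray gently on the grey one and after that the blue tray gently on the white one, each fully home inside the corner lugs of the tray below. The grey tray stays where it stands, both jars stay upright in their trays, and nothing else on the bench is displaced, nor the microscope bumped.

Things in the scene. Friction and masses are not known exactly. Their poses are not given: they have to be found in the camera images.
- base_tray: Grey base tray, loose, 0.6 kg, no handle, 130 x 100 mm (x by y), 45 mm high to the rim, walls 8 mm, floor 5 mm. Underside a foot 121 x 91 mm, 14 mm high. Origin: centre of the underside, z up. Four corner lugs on the rim.
- base_rim (a point): Grey tray. Centre of the rim plane, 45 mm above the underside. On each rim corner an L-shaped lug, 3 mm thick, along the outer edge, rises 12 mm over the rim: straight for 5 mm, then flared outwards 4 mm. The next tray's foot fits within the lugs with 1.5 mm play a side and rests on the rim: stacked trays stand 45 mm apart, long sides together (a half turn makes no difference).
- base_well (a point): Mouth of the round well in the black block (36 x 36 mm) in the middle of the grey tray, 43 mm above the tray's underside, on its centre. The well is 25 mm wide and 38 mm deep, its bottom 5 mm above the underside; the tall vial stands in it.
- white_tray: White tray, loose, 0.24 to 0.42 kg, same shell, foot and corner lugs as the grey tray: 130 x 100 mm (x by y), 45 mm to the rim, walls 8 mm, floor 5 mm, foot 121 x 91 x 14 mm. Origin: centre of the underside, z up. A small jar stands in its +x, +y corner. Lifted by its handle rib.
- white_handle (a point): Middle of the top of the white tray's handle, 43 mm above the underside: a black upright rib 12 mm thick (along x) that spans the inside along y (84 mm) and goes down to the floor. The bay on each side of it is 51 mm wide (x).
- blue_tray: Blue tray, loose, 0.24 to 0.42 kg; shape, foot, corner lugs, handle rib and place of the jar are those of the white tray. Origin: centre of the underside, z up.
- blue_handle (a point): Middle of the top of the blue tray's handle rib: 12 mm thick (along x), 43 mm above the underside, as on the white tray.
- vial: Tall amber vial with red cap, 24 mm across, 74 mm high, 32 to 56 g; origin at the centre of its underside, z up. At the start it stands in the well of the grey tray, its top 34 mm above the tray's rim.
- white_jar: Small green glass jar with white lid, 22 mm across, 26 mm high, loose in the white tray; origin at the centre of its underside, z up.
- blue_jar: The same kind of jar, loose in the blue tray; origin at the centre of its underside, z up.
- caddy: Black open vial caddy, fixed, 130 x 75 mm (x by y), 25 mm high, floor and walls 4 mm; a divider across the middle makes two compartments, about 59 x 67 mm inside. Origin: centre of the underside. The compartment on its -x side holds an amber vial; the one on its +x side is empty.
- caddy_free (a point): Centre of the floor of the caddy's empty compartment (axes as the caddy), 4 mm above the bench.
- caddy_vial: Amber vial with red cap, 24 mm across, 74 mm high, that already stands in the caddy; bystander. Origin at the centre of its underside.
- vial_left: Clear vial with red cap, 24 mm across, 55 mm high, standing on the bench on the robot's left; bystander. Origin at the centre of its underside.
- vial_right: The same kind of clear vial, on the robot's right; bystander.
- slide_box_a: Yellow slide box, 80 x 34 x 22 mm (x, y, z), lying on the bench ahead; bystander. Origin at the centre of its underside.
- slide_box_b: Green slide box, 80 x 34 x 22 mm, lying on the robot's right; bystander. Origin at the centre of its underside.
- dish: Shut clear dish with yellow top, 60 mm across, 14 mm high; bystander. Origin at the centre of its underside.
- microscope: Red and black microscope, fixed, foot 150 x 90 mm (x by y), 260 mm tall; its tube stands 12 mm to -x of the origin, the arched arm on its +x side, focus knobs reach 55 mm to either side in y at 110 mm height. Origin: centre of the underside.

How it is judged:
On the way, in this order (a step that is already met when the one before it is completed fails the run):
1. the tall vial stands upright, released, in the empty compartment of the caddy (x of vial in the frame of caddy_free between -0.031 and 0.031 m and y of vial in the frame of caddy_free between -0.034 and 0.034 m and z of vial in the frame of caddy_free below 0.006 m and angle between vial's own z axis and vertical below 0.1 rad and contact force between vial and the fingers below 0.1 N and linear speed of vial below 0.02 m/s), for 0.2 s.
2. the white tray is home on the grey tray and released (horizontal distance between white_tray and base_tray below 0.005 m and z of white_tray in the frame of base_tray between 0.042 and 0.048 m and angle between the x axis of white_tray and the x axis of base_tray, either way round below 0.06 rad and angle between white_tray's own z axis and vertical below 0.05 rad and contact force between white_tray and the fingers below 0.1 N and linear speed of white_tray below 0.02 m/s), for 0.2 s.
3. the blue tray is home on the white tray and released (horizontal distance between blue_tray and white_tray below 0.005 m and z of blue_tray in the frame of white_tray between 0.042 and 0.048 m and angle between the x axis of blue_tray and the x axis of white_tray, either way round below 0.06 rad and angle between blue_tray's own z axis and vertical below 0.05 rad and contact force between blue_tray and the fingers below 0.1 N and linear speed of blue_tray below 0.02 m/s), for 0.2 s.
At the end, for the whole second after the job is handed in: Vial upright on the floor of the free compartment; white on grey and blue on white, each within 5 mm and 0.06 rad, level, undersides 42-48 mm apart; jars upright on their trays' floors; grey tray and bystanders within 30 mm of their starts; all released and at rest (all of step 1 and all of step 2 and all of step 3 and angle between each of white_jar, blue_jar's own z axis and vertical below 0.2 rad and z of white_jar in the frame of white_tray below 0.012 m and x of white_jar in the frame of white_tray between -0.057 and 0.057 m and y of white_jar in the frame of white_tray between -0.042 and 0.042 m and z of blue_jar in the frame of blue_tray below 0.012 m and x of blue_jar in the frame of blue_tray between -0.057 and 0.057 m and y of blue_jar in the frame of blue_tray between -0.042 and 0.042 m and distance of each of base_tray, vial_left, vial_right, slide_box_a, slide_box_b, dish, caddy_vial from where it was at the start of the episode below 0.03 m and contact force between base_tray and the fingers below 0.1 N and linear speed of base_tray below 0.02 m/s); the robot touches nothing.
It fails at once if a bystander on the bench or in the caddy is moved by more than 30 mm (distance of any of vial_left, vial_right, slide_box_a, slide_box_b, dish, caddy_vial from where it was at the start of the episode above 0.03 m).
It fails at once if the grey tray is moved by more than 30 mm (distance of base_tray from where it was at the start of the episode above 0.03 m).
It fails at once if the tall vial, a jar or a standing bystander vial is tipped by more than 0.6 rad (angle between any of vial, white_jar, blue_jar, caddy_vial, vial_left, vial_right's own z axis and vertical above 0.6 rad).
It fails at once if the microscope is bumped with more than 5 N (contact force between microscope and anything else above 5 N).
It fails at once if a tray is dropped or slammed on the one below: faster than 0.6 m/s within the last 30 mm ((distance between white_tray and base_tray below 0.075 m and linear speed of white_tray above 0.6 m/s) or (distance between blue_tray and white_tray below 0.075 m and linear speed of blue_tray above 0.6 m/s)).
It also fails if it takes over 72 s, if anything falls off the work surface, if the arm or the gripper's body presses on something with over 40 N, if the wrist force passes 120 N, or if a joint passes its speed limit or range.

## Working session

There is one attempt and no reset: what is moved stays moved. The work goes in short steps, Python scripts to look and compute and a shell command to move; the robot and the scene stay as the last step left them, time stands still between calls to the robot, and variables do not carry over. Pictures are saved under pics/ and viewed, and the job is handed in when it is done.

```bash
ls; mkdir -p pics
python3 - <<'E'
from rig import *
import cv2,numpy as np
np.set_printoptions(precision=4,suppress=True)
o=get_obs();print(o['t'],o['tcp_pos'],o['eef_rot'],o['grip_width'],tip_extent if not callable(tip_extent) else tip_extent())
for n in("scene","top","wrist"):
    print(n,camera_params(n)); 
for n in("scene","top"):
    cv2.imwrite(f"pics/{n}0.png",cv2.cvtColor(grab_frame(n),cv2.COLOR_RGB2BGR))
E
```

```text
pics
0.0 [ 0.1537 -0.5536  0.2321] [-0.0009  0.9908  0.135  -0.0001] 0.09121831714105497 0.019
scene {'vfov': 51.88344335229435, 'cx': 253.0931456990078, 'cy': 193.95885791919446, 'origin': array([ 1.1126, -0.0485,  0.7791]), 'attitude': array([-0.243 ,  0.6958,  0.6355, -0.2302])}
top {'vfov': 50.65803723687903, 'cx': 251.41885052337437, 'cy': 194.6121792423205, 'origin': array([ 0.3717, -0.0056,  1.0493]), 'attitude': array([-0.0605,  0.7126, -0.6961,  0.0628])}
wrist {'vfov': 64.11728037065974, 'cx': 250.5762384713041, 'cy': 198.8155661682226, 'mount': array([[-0.    , -0.96  , -0.2799,  0.0783],
       [ 1.    ,  0.0004, -0.0015,  0.0011],
       [ 0.0016, -0.2799,  0.96  , -0.1524],
       [ 0.    ,  0.    ,  0.    ,  1.    ]])}
```

View pics/scene0.png

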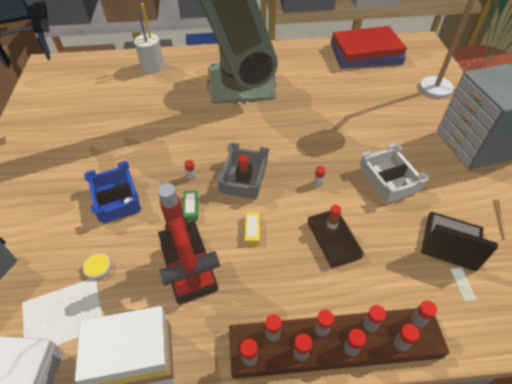

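View pics/top0.png

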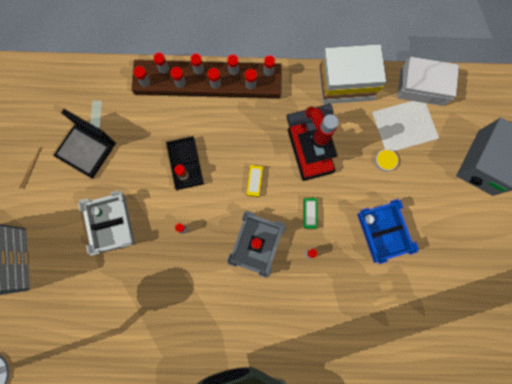

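```bash
cat > h.py <<'E'
from rig import *
import cv2,numpy as np
from scipy.spatial.transform import Rotation as R
np.set_printoptions(precision=4,suppress=True)
def rot(q): return R.from_quat([q[1],q[2],q[3],q[0]]).as_matrix()
def cam(n,o=None):
    p=camera_params(n); f=192/np.tan(np.radians(p['vfov']/2))
    if n=='wrist':
        o=o or get_obs(); T=np.eye(4);T[:3,:3]=rot(o['eef_rot']);T[:3,3]=o['tcp_pos'];T=T@p['mount']
        return f,p['cx'],p['cy'],T[:3,3],T[:3,:3]
    return f,p['cx'],p['cy'],p['origin'],rot(p['attitude'])
def ray(c,uv):
    uv=np.atleast_2d(np.asarray(uv,float)); f,cx,cy,O,M=c
    d=np.c_[(uv[:,0]-cx)/f,(uv[:,1]-cy)/f,np.ones(len(uv))]@M.T
    return O,d
def onz(c,uv,z):
    O,d=ray(c,uv); return O+d*((z-O[2])/d[:,2])[:,None]
def proj(c,P):
    f,cx,cy,O,M=c; q=(np.atleast_2d(P)-O)@M
    return np.c_[cx+f*q[:,0]/q[:,2],cy+f*q[:,1]/q[:,2]]
def tri(c1,u1,c2,u2):
    O1,d1=ray(c1,u1);O2,d2=ray(c2,u2);d1=d1[0];d2=d2[0]
    s=np.linalg.lstsq(np.c_[d1,-d2],O2-O1,rcond=None)[0]
    a=O1+s[0]*d1;b=O2+s[1]*d2
    return (a+b)/2,np.linalg.norm(a-b)
E
python3 - <<'E'
import sys;sys.path.insert(0,'.')
from h import *
c=cam('top')
print(onz(c,[[256,256],[180,155]],0))
im=cv2.imread('pics/top0.png'); s=cv2.imread('pics/scene0.png')
def crop(a,x,y,w,h,k): return cv2.resize(a[y:y+h,x:x+w],None,fx=k,fy=k,interpolation=cv2.INTER_CUBIC)
cv2.imwrite('pics/top0a.png',np.hstack([crop(im,65,180,80,80,5),crop(im,220,205,80,80,5)]))
cv2.imwrite('pics/top0b.png',np.hstack([crop(im,345,190,80,80,5),crop(im,145,125,80,80,5)]))
hsv=cv2.cvtColor(im,cv2.COLOR_BGR2HSV)
red=((hsv[...,0]<8)|(hsv[...,0]>172))&(hsv[...,1]>180)&(hsv[...,2]>90)
n,l,st,ce=cv2.connectedComponentsWithStats(red.astype(np.uint8))
for i in range(1,n):
    if st[i,4]>15: print('red',ce[i],st[i])
E
```

```text
[[ 0.3977 -0.0224  0.    ]
 [ 0.6596  0.1862  0.    ]]
red [158.5752  58.6106] [153  53  12  12 113]
red [195.3302  59.5377] [190  54  11  12 106]
red [232.0648  60.5093] [227  55  11  12 108]
red [268.9813  61.4486] [264  56  11  12 107]
red [139.2132  71.4853] [133  65  13  14 136]
red [176.0559  72.5874] [170  66  13  14 143]
red [213.2534  73.4932] [207  67  14  14 146]
red [250.3401  74.483 ] [244  68  14  14 147]
red [316.9944 123.2417] [305 107  29  37 360]
red [308.9119 155.8522] [290 124  44  53 670]
red [179.2062 169.3608] [174 164  11  12  97]
red [179.1343 227.1493] [175 223  10   9  67]
red [256. 243.] [251 238  11  11  97]
red [312.4706 252.9559] [308 249  10   9  68]
```

```bash
sleep 1
```

```text
(no output)
```

View pics/top0a.png

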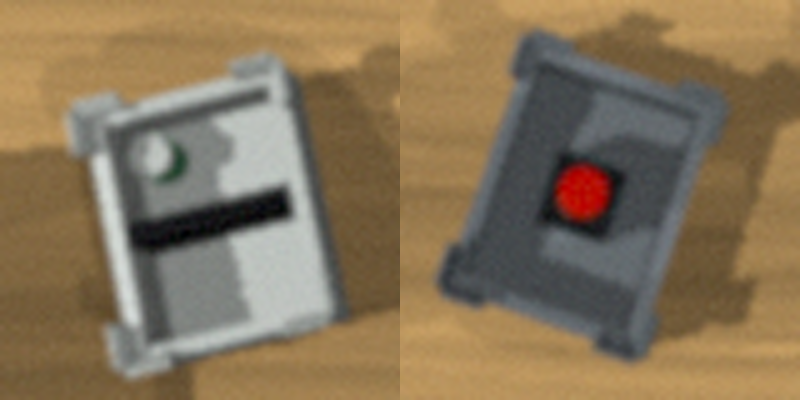

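View pics/top0b.png

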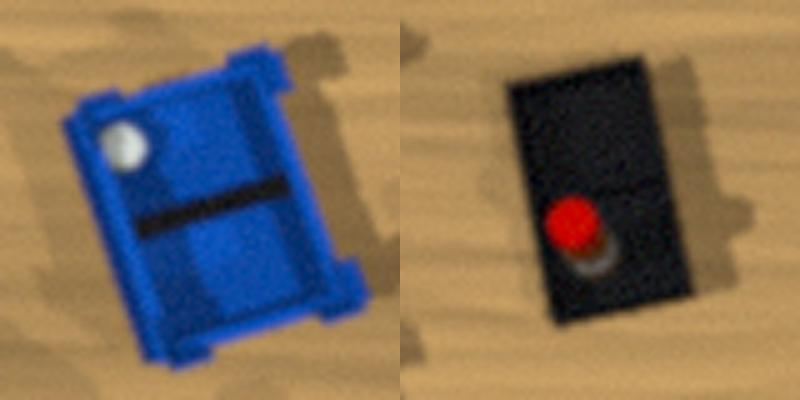

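```bash
cat > look.py <<'E'
import sys
from h import *
# usage: rel(x,y,z,yaw_toolx_deg): shift in tool axes from now and turn about tool z
def rel(x,y,z,yaw=None):
    o=get_obs();M=rot(o['eef_rot']); d=M.T@(np.array([x,y,z])-o['tcp_pos'])
    cur=np.degrees(np.arctan2(M[1,0],M[0,0])); 
    print('tcp',np.array(o['tcp_pos']),'yawx %.2f'%cur,'tilt',np.degrees(M[:2,2]),'shift mm',d*1000, 'turn z', None if yaw is None else -((yaw-cur+180)%360-180))
E
python3 - <<'E'
from look import *
c=cam('top');s=cam('scene')
print('vial',onz(c,[256,243],.079))
def cr(p,ox,oy,right): return [(p[0]-400*right)/5+ox,p[1]/5+oy]
print('caddy corners',onz(c,[cr(p,145,125,1) for p in [(508,88),(640,60),(692,295),(558,325)]],.025))
print('caddy vial',onz(c,[179.2,169.4],.078))
# lugs outer corners, z .057: order +x+y, +x-y, -x-y, -x+y
W=onz(c,[cr(p,65,180,0) for p in [(68,103),(275,55),(335,325),(115,378)]],.057); print('white',W,W.mean(0))
G=onz(c,[cr(p,220,205,1) for p in [(525,33),(730,95),(640,360),(440,293)]],.057); print('grey',G,G.mean(0))
B=onz(c,[cr(p,345,190,0) for p in [(72,103),(268,42),(375,300),(178,370)]],.057); print('blue',B,B.mean(0))
for P in (W,G,B):
    v=(P[0]+P[1]-P[2]-P[3]); w=P[0]+P[3]-P[1]-P[2]
    print(np.degrees(np.arctan2(v[1],v[0])),np.degrees(np.arctan2(-w[0],w[1])))
print(onz(c,[[97,211],[369,219]],.031), onz(c,[[317,123]],.26))
rel(.420,-.026,.25,90-15)
E
```

```text
vial [[ 0.4263 -0.0204  0.079 ]]
caddy corners [[0.6854 0.2184 0.025 ]
 [0.7024 0.1501 0.025 ]
 [0.5772 0.1173 0.025 ]
 [0.5598 0.1853 0.025 ]]
caddy vial [[0.6017 0.1719 0.078 ]]
white [[0.5215 0.4198 0.057 ]
 [0.548  0.3196 0.057 ]
 [0.4157 0.28   0.057 ]
 [0.3878 0.3841 0.057 ]] [0.4682 0.3509 0.057 ]
grey [[ 0.5039  0.008   0.057 ]
 [ 0.4756 -0.0934  0.057 ]
 [ 0.3471 -0.0513  0.057 ]
 [ 0.3766  0.0457  0.057 ]] [ 0.4258 -0.0228  0.057 ]
blue [[ 0.5131 -0.2745  0.057 ]
 [ 0.546  -0.3727  0.057 ]
 [ 0.4199 -0.4197  0.057 ]
 [ 0.3841 -0.3227  0.057 ]] [ 0.4658 -0.3474  0.057 ]
15.799962392187918 14.909964884222902
-17.33594346835602 -16.231078426959144
20.480533046971875 19.388654176185664
[[ 0.5     0.382   0.031 ]
 [ 0.4959 -0.3053  0.031 ]] [[ 0.6625 -0.137   0.26  ]]
tcp [ 0.1537 -0.5536  0.2322] yawx 15.52 tilt [-0.0225  0.0873] shift mm [ 397.737  -437.2099  -17.0855] turn z -59.484094378945485
```

```bash
python3 -m inch '[[0.06,27,-29,0,0,0,0]]' 2>&1 | head -5; python3 -m inch '[[0.06,0.027,-0.029,-0.002,0,0,0],[0.06,0.027,-0.029,-0.002,0,0,0],[0.06,0.027,-0.029,-0.002,0,0,0],[0.06,0.027,-0.029,-0.002,0,0,0],[0.06,0.027,-0.029,-0.002,0,0,0],[0.06,0.027,-0.029,-0.002,0,0,0],[0.06,0.027,-0.029,-0.002,0,0,0],[0.06,0.027,-0.029,-0.002,0,0,0],[0.06,0.027,-0.029,-0.002,0,0,0]]'; python3 -c "
from look import *
rel(.42,-.023,.25,73)"
```

```text
t: 0.18
tcp_pos: [0.1713, -0.5215, 0.2319]
eef_rot: [0.001, 0.991, 0.133, -0.001]
force: [1.3, -0.2, 0.6]
grip_width: 0.0869
t: 0.93
tcp_pos: [0.34, -0.1916, 0.2463]
eef_rot: [-0.003, 0.992, 0.127, -0.002]
force: [1.4, -0.6, -0.2]
grip_width: 0.06
tcp [ 0.34   -0.1916  0.2463] yawx 14.63 tilt [-0.2554  0.3365] shift mm [ 119.9526 -142.9789   -3.0919] turn z -58.374668789792594
```

```bash
python3 -m inch '[[0.06,0.024,-0.028,-0.001,0,0,0],[0.06,0.024,-0.028,-0.001,0,0,0],[0.06,0.024,-0.028,-0.001,0,0,0],[0.06,0.024,-0.028,0,0,0,0],[0.06,0.024,-0.028,0,0,0,0],[0.06,0,0,0,0,0,-6.5],[0.06,0,0,0,0,0,-6.5],[0.06,0,0,0,0,0,-6.5],[0.06,0,0,0,0,0,-6.5]]'; python3 -m inch '[[0.06,0,0,0,0,0,-6.5],[0.06,0,0,0,0,0,-6.5],[0.06,0,0,0,0,0,-6.5],[0.06,0,0,0,0,0,-6.5],[0.06,0,0,0,0,0,-6],[0.06,0,0,0,0,0,0]]';  python3 - <<'E'
from look import *
rel(.42,-.023,.25,73)
cv2.imwrite("pics/w1.png",cv2.cvtColor(grab_frame('wrist'),cv2.COLOR_RGB2BGR))
E
```

```text
t: 1.68
tcp_pos: [0.4242, -0.0068, 0.2487]
eef_rot: [-0.005, 0.932, 0.362, -0.001]
force: [-0.3, 0.4, -0.7]
grip_width: 0.0599
t: 2.18
tcp_pos: [0.4224, -0.0058, 0.2465]
eef_rot: [-0.007, 0.786, 0.619, -0.002]
force: [-0.5, 1.1, -0.1]
grip_width: 0.0597
tcp [ 0.4224 -0.0058  0.2465] yawx 76.42 tilt [-0.6192  0.5014] shift mm [-17.2811   1.7134  -3.6442] turn z 3.420287710009859
```

View pics/w1.png

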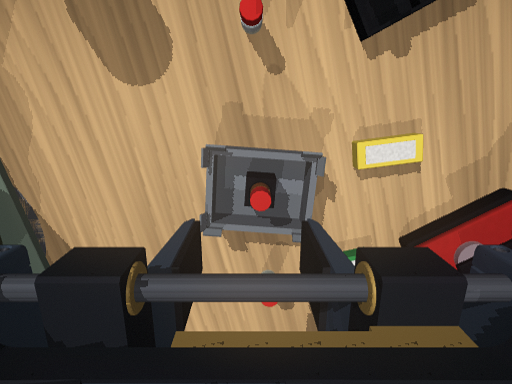

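```bash
cat >> look.py <<'E'
def goal(x,y,z,yaw):
    o=get_obs();M=rot(o['eef_rot']); d=M.T@(np.array([x,y,z])-o['tcp_pos'])
    a=np.radians(yaw); T=np.array([[np.cos(a),np.sin(a),0],[np.sin(a),-np.cos(a),0],[0,0,-1]])
    print('t %.2f'%o['t'],'tcp',np.array(o['tcp_pos']),'yawx %.2f'%np.degrees(np.arctan2(M[1,0],M[0,0])),'f',np.array(o['force']),'w %.4f'%o['grip_width'],'SHIFT mm',d*1000,'TURN deg',np.degrees(R.from_matrix(M.T@T).as_rotvec()))
def snap(n,f):
    im=cv2.cvtColor(grab_frame(n),cv2.COLOR_RGB2BGR);cv2.imwrite('pics/'+f,im);return im
def zoom(f,g,x,y,w,h,k):
    a=cv2.imread('pics/'+f);cv2.imwrite('pics/'+g,cv2.resize(a[y:y+h,x:x+w],None,fx=k,fy=k,interpolation=cv2.INTER_CUBIC))
E
python3 -c "
from look import *
zoom('w1.png','w1z.png',190,130,150,125,5)"
```

```text
(no output)
```

View pics/w1z.png

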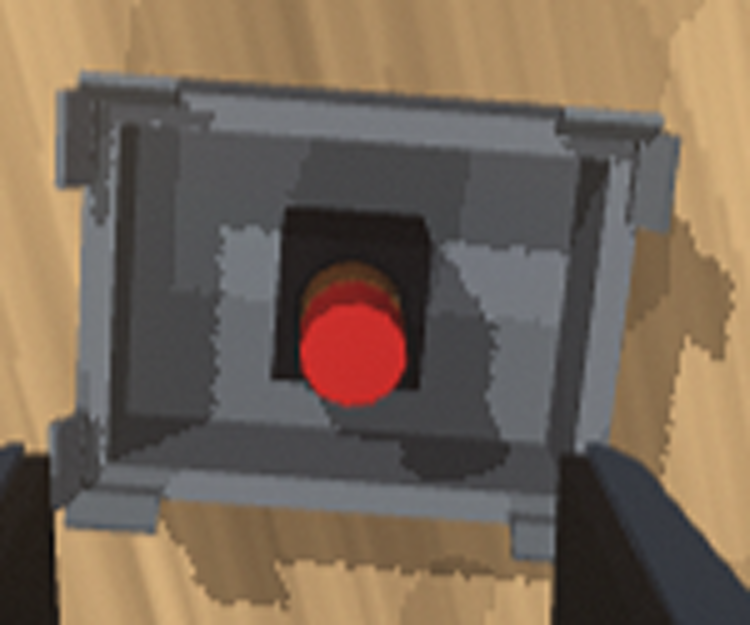

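Run:
```python
from look import *
c=cam('wrist')
def P(l,z): return onz(c,[[x/5+190,y/5+130] for x,y in l],z)
print('vial',P([(353,354)],.079))
L=P([(58,71),(682,117),(50,527)],.057);print(L)
print('len',np.linalg.norm(L[0]-L[1]),np.linalg.norm(L[0]-L[2]))
d=L[1]-L[0];print('yaw',np.degrees(np.arctan2(d[1],d[0])),'centre',(L[1]+L[2])/2)
d=L[0]-L[2];print(np.degrees(np.arctan2(-d[0],d[1])))
# block top corners z .043
b=P([(287,208),(430,220),(417,390),(272,378)],.043);print('block',b,b.mean(0))
goal(.4245,-.0215,.15,73)
```

```text
vial [[ 0.4264 -0.0234  0.079 ]]
[[ 0.3768  0.0491  0.057 ]
 [ 0.5089  0.0065  0.057 ]
 [ 0.3444 -0.0548  0.057 ]]
len 0.13875484070854585 0.10886891096707119
yaw -17.878883507348686 centre [ 0.4266 -0.0242  0.057 ]
-17.29805050643878
block [[ 0.4177  0.0048  0.043 ]
 [ 0.4498 -0.0059  0.043 ]
 [ 0.4377 -0.0463  0.043 ]
 [ 0.4041 -0.035   0.043 ]] [ 0.4273 -0.0206  0.043 ]
t 2.23 tcp [ 0.4223 -0.0058  0.2464] yawx 76.21 f [-0.0484  0.3408  0.4634] w 0.0599 SHIFT mm [-15.319    7.1053  96.261 ] TURN deg [-0.7382 -0.318   3.2153]
```

```bash
python3 -m inch '[[0.06,-0.008,0.004,0.03,-0.7,-0.3,3.6],[0.06,-0.009,0.004,0.03,0,0,0],[0.06,0,0,0.03,0,0,0],[0.06,0,0,0,0,0,0],[0.06,0,0,0,0,0,0]]';  python3 -c "
from look import *
goal(.4264,-.0235,.066,72.4)"
```

```text
t: 2.65
tcp_pos: [0.4271, -0.0246, 0.1555]
eef_rot: [0.002, 0.811, 0.585, 0.002]
force: [-0.2, 0.7, 0.8]
grip_width: 0.0601
t 2.65 tcp [ 0.4271 -0.0246  0.1555] yawx 71.66 f [-0.2178  0.7363  0.8457] w 0.0601 SHIFT mm [ 0.6126 -1.5481 89.4723] TURN deg [ 0.3293 -0.1123 -0.7407]
```

```bash
python3 -m inch '[[0.06,0.001,-0.001,0.02,0.3,-0.1,-0.7],[0.06,0,0,0.02,0,0,0],[0.06,0,0,0.02,0,0,0],[0.06,0,0,0.02,0,0,0],[0.06,0,0,0.006,0,0,0],[0.06,0,0,0,0,0,0]]';  python3 -c "
from look import *
goal(.4264,-.0235,.066,72.4);snap('wrist','w2.png');zoom('w2.png','w2z.png',160,150,200,150,4)"
```

```text
t: 3.15
tcp_pos: [0.4354, -0.0232, 0.0761]
eef_rot: [0.006, 0.809, 0.588, 0.007]
force: [0.2, 0.7, -0.8]
grip_width: 0.0604
t 3.15 tcp [ 0.4354 -0.0232  0.0761] yawx 71.98 f [ 0.2353  0.6518 -0.786 ] w 0.0604 SHIFT mm [-3.1026 -8.5992  9.9158] TURN deg [ 1.014  -0.2615 -0.4204]
```

View pics/w2z.png

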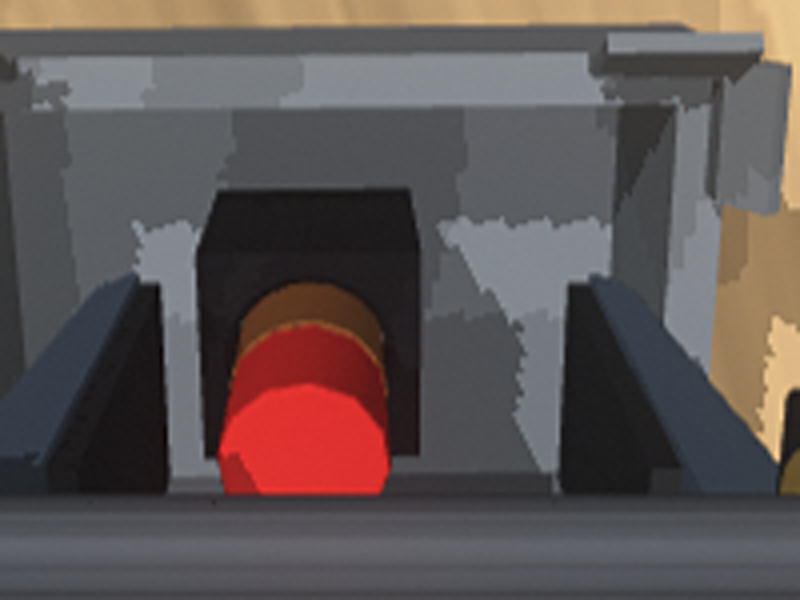

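```bash
python3 -m inch '[[0.06,-0.003,-0.008,0.005,1,-0.3,-0.4],[0.06,0,0,0.005,0,0,0],[0.06,0,0,0,0,0,0]]';  python3 -c "
from look import *
goal(.4264,-.0235,.066,72.4)"
```

```text
t: 3.45
tcp_pos: [0.4295, -0.0238, 0.0695]
eef_rot: [0.003, 0.807, 0.591, 0.002]
force: [1.2, -0.5, -0.0]
grip_width: 0.0601
t 3.45 tcp [ 0.4295 -0.0238  0.0695] yawx 72.39 f [ 1.2006 -0.4949 -0.0108] w 0.0601 SHIFT mm [-0.7077 -3.091   3.4294] TURN deg [ 0.4005 -0.0455 -0.0075]
```

```bash
python3 -m inch '[[0.06,-0.001,-0.004,0.004,0.5,0,0],[0.06,0,0,0,0,0,0]]';  python3 -c "
from look import *
goal(.4264,-.0235,.066,72.4);snap('wrist','w3.png');zoom('w3.png','w3z.png',160,150,200,150,4)"
```

```text
t: 3.62
tcp_pos: [0.4257, -0.0235, 0.0661]
eef_rot: [-0.001, 0.807, 0.591, 0.0]
force: [-0.9, -0.5, 0.8]
grip_width: 0.0602
t 3.62 tcp [ 0.4257 -0.0235  0.0661] yawx 72.39 f [-0.8747 -0.5409  0.7809] w 0.0602 SHIFT mm [0.2265 0.7115 0.0641] TURN deg [-0.0338 -0.0707 -0.0129]
```

View pics/w3z.png

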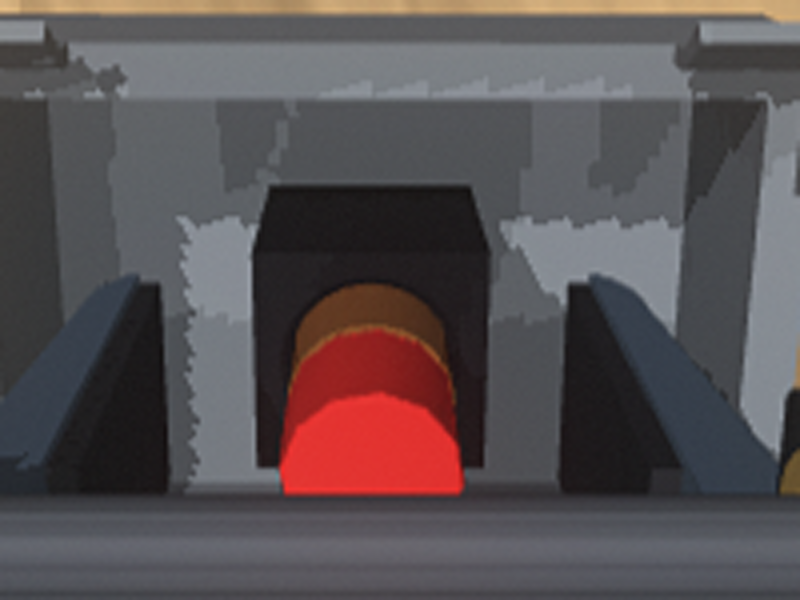

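```bash
python3 -m inch '[[0.04,0,0.001,0,0,0,0],[0.02,0,0,0,0,0,0],[0.0,0,0,0,0,0,0],[0.0,0,0,0,0,0,0],[0.0,0,0,0,0,0,0],[0.0,0,0,0,0,0,0]]';  python3 -c "
from look import *
goal(.4264,-.0235,.066,72.4)"
```

```text
t: 4.17
tcp_pos: [0.4274, -0.0239, 0.0669]
eef_rot: [-0.0, 0.807, 0.59, 0.001]
force: [-1.7, -0.0, 2.0]
grip_width: 0.0234
t 4.17 tcp [ 0.4274 -0.0239  0.0669] yawx 72.36 f [-1.7015 -0.0028  2.0128] w 0.0234 SHIFT mm [ 0.0576 -1.0834  0.8766] TURN deg [ 0.0453 -0.0987 -0.0422]
```

```bash
python3 -m inch '[[0.0,0,0,-0.006,0,0,0],[0.0,0,0,-0.006,0,0,0],[0.0,0,0,0,0,0,0]]';  python3 -c "
from look import *
goal(.4271,-.0237,.066,72.4)"
```

```text
t: 4.42
tcp_pos: [0.4275, -0.0239, 0.0797]
eef_rot: [-0.0, 0.807, 0.59, 0.001]
force: [-0.0, -0.3, -0.3]
grip_width: 0.0233
t 4.42 tcp [ 0.4275 -0.0239  0.0797] yawx 72.36 f [-0.0289 -0.31   -0.2565] w 0.0233 SHIFT mm [ 0.0155 -0.4716 13.7144] TURN deg [ 0.0422 -0.0997 -0.0414]
```

```bash
python3 -m inch '[[0.0,0,0,-0.008,0,0,0],[0.0,0,0,-0.008,0,0,0],[0.0,0,0,-0.008,0,0,0],[0.0,0,0,-0.008,0,0,0],[0.0,0,0,-0.02,0,0,0],[0.0,0,0,-0.02,0,0,0],[0.0,0,0,-0.02,0,0,0],[0.0,0,0,0,0,0,0]]';  python3 - <<'E'
from look import *
goal(.4271,-.0237,.066,72.4)
C=np.array([[0.6854,0.2184],[0.7024,0.1501],[0.5772,0.1173],[0.5598,0.1853]]);m=C.mean(0);print(m)
v=C[0]+C[1]-C[2]-C[3];print(np.degrees(np.arctan2(v[1],v[0])));v/=np.linalg.norm(v);f=m+v*.0325;print(f)
goal(f[0],f[1],.2,76)
snap('wrist','w4.png')
E
```

```text
t: 5.08
tcp_pos: [0.4272, -0.0241, 0.1807]
eef_rot: [0.0, 0.807, 0.59, 0.002]
force: [0.5, 0.1, -0.2]
grip_width: 0.023
t 5.08 tcp [ 0.4272 -0.0241  0.1807] yawx 72.36 f [ 0.4693  0.0975 -0.2022] w 0.0230 SHIFT mm [  0.1033  -0.4464 114.6767] TURN deg [ 0.1403 -0.1117 -0.0358]
[0.6312 0.1678]
14.722195145335265
[0.6626 0.176 ]
t 5.08 tcp [ 0.4272 -0.0241  0.1807] yawx 72.36 f [ 0.4693  0.0975 -0.2022] w 0.0230 SHIFT mm [262.0691 163.8314 -18.411 ] TURN deg [ 0.1437 -0.1072 -3.6358]
```

View pics/w4.png

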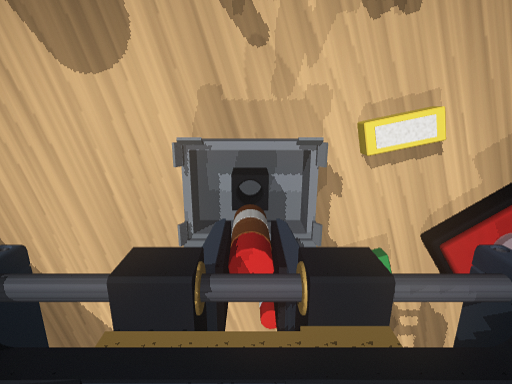

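```bash
python3 -m inch '[[0.0,0.033,0.021,0,0,0,0],[0.0,0.033,0.021,0,0,0,0],[0.0,0.033,0.021,0,0,0,0],[0.0,0.033,0.021,0,0,0,0],[0.0,0.033,0.021,0,0,0,0],[0.0,0.033,0.021,0,0,0,0],[0.0,0,0,0,0,0,-6],[0.0,0,0,0,0,0,-6],[0.0,0,0,0,0,0,-6],[0,0,0,0,0,0,0]]';  python3 - <<'E'
from look import *
goal(.6626,.176,.18,94)
snap('wrist','w5.png')
E
```

```text
t: 5.97
tcp_pos: [0.6076, 0.1339, 0.1672]
eef_rot: [-0.005, 0.7, 0.714, -0.007]
force: [-0.2, 0.4, -0.7]
grip_width: 0.023
t 5.97 tcp [0.6076 0.1339 0.1672] yawx 91.09 f [-0.1979  0.4004 -0.6532] w 0.0230 SHIFT mm [ 40.9715  55.5903 -13.89  ] TURN deg [-1.0221  0.0944 -2.9128]
```

View pics/w5.png

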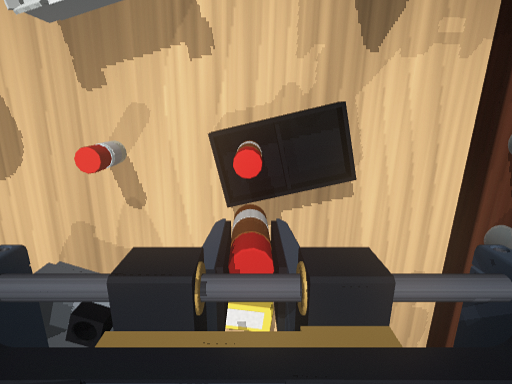

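Run:
```python
from look import *
c=cam('wrist')
C=onz(c,[(208,133),(345,101),(356,181),(229,207)],.025);print(C,C.mean(0),onz(c,[248,163],.078))
v=C[1]+C[2]-C[0]-C[3];print(np.degrees(np.arctan2(v[1],v[0])));v/=np.linalg.norm(v);f=C.mean(0)+v*.0325;print(f)
goal(f[0],f[1],.18,94)
```

```text
[[0.5629 0.1899 0.025 ]
 [0.6886 0.2205 0.025 ]
 [0.7068 0.1463 0.025 ]
 [0.5824 0.117  0.025 ]] [0.6352 0.1684 0.025 ] [[0.6024 0.1711 0.078 ]]
13.478246240701699
[0.6668 0.176  0.025 ]
t 6.02 tcp [0.6074 0.1338 0.1671] yawx 90.87 f [-0.253  -0.0017 -0.3665] w 0.0234 SHIFT mm [ 41.2371  59.8142 -14.1174] TURN deg [-1.0405  0.0903 -3.1336]
```

```bash
python3 -m inch '[[0.0,0.010,0.020,-0.010,-1,0,-3],[0.0,0.015,0.020,-0.008,0,0,-4],[0.0,0.015,0.016,0,0,0,0],[0,0,0,0,0,0,0],[0,0,0,0,0,0,0]]';  python3 - <<'E'
from look import *
goal(.665,.176,.066,100)
E
```

```text
t: 6.43
tcp_pos: [0.6586, 0.1766, 0.1816]
eef_rot: [-0.002, 0.661, 0.75, -0.004]
force: [-0.1, -0.3, -0.8]
grip_width: 0.0234
t 6.43 tcp [0.6586 0.1766 0.1816] yawx 97.25 f [-0.0508 -0.2622 -0.7963] w 0.0234 SHIFT mm [ -1.0454   7.3602 115.5336] TURN deg [-0.5222  0.1577 -2.7458]
```

```bash
python3 -m inch '[[0.0,-0.001,0.006,0.015,-0.5,0,0],[0.0,0,0,0.020,0,0,0],[0.0,0,0,0.02,0,0,0],[0,0,0,0.015,0,0,0],[0,0,0,0.01,0,0,0],[0,0,0,0,0,0,0]]';  python3 - <<'E'
from look import *
goal(.665,.176,.066,100)
snap('wrist','w6.png')
E
```

```text
t: 6.93
tcp_pos: [0.6608, 0.1721, 0.0984]
eef_rot: [0.001, 0.666, 0.746, -0.003]
force: [-0.9, -0.6, -0.6]
grip_width: 0.0238
t 6.93 tcp [0.6608 0.1721 0.0984] yawx 96.51 f [-0.8799 -0.5536 -0.5845] w 0.0238 SHIFT mm [ 3.5797  4.7385 32.3516] TURN deg [-0.1892  0.2451 -3.4893]
```

View pics/w6.png

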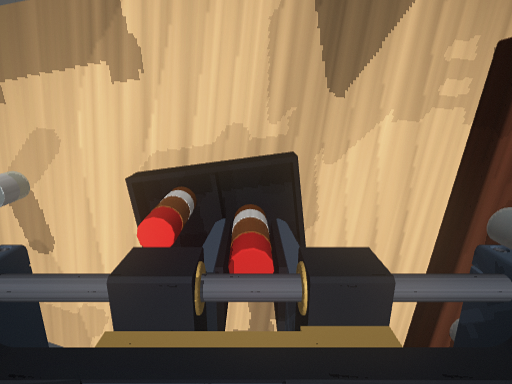

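Vial is over the right compartment of the caddy (vial at 250,215; divider at ~220).

```bash
python3 -m inch '[[0.0,0.004,0.005,0.008,0,0,0],[0.0,0,0,0.008,0,0,0],[0.0,0,0,0.007,0,0,0],[0,0,0,0.004,0,0,0],[0,0,0,0,0,0,0]]';  python3 - <<'E'
from look import *
goal(.665,.176,.066,100)
E
```

```text
t: 7.4
tcp_pos: [0.6681, 0.177, 0.0736]
eef_rot: [0.003, 0.667, 0.745, 0.0]
force: [-0.1, -0.3, -0.9]
grip_width: 0.0228
t 7.40 tcp [0.6681 0.177  0.0736] yawx 96.40 f [-0.1166 -0.2616 -0.9321] w 0.0228 SHIFT mm [-0.6459 -3.1862  7.5607] TURN deg [ 0.2462  0.2057 -3.5987]
```

```bash
python3 -m inch '[[0.0,0,-0.002,0.004,0,0,0],[0.0,0,0,0.002,0,0,0],[0,0,0,0,0,0,0]]';  python3 - <<'E'
from look import *
goal(.665,.176,.066,100)
E
```

```text
t: 7.65
tcp_pos: [0.6661, 0.1769, 0.0673]
eef_rot: [0.003, 0.666, 0.746, 0.001]
force: [-0.3, -0.1, -0.8]
grip_width: 0.0233
t 7.65 tcp [0.6661 0.1769 0.0673] yawx 96.41 f [-0.3087 -0.1359 -0.8471] w 0.0233 SHIFT mm [-0.8119 -1.222   1.2765] TURN deg [ 0.282   0.2027 -3.5932]
```

```bash
python3 -m inch '[[0.0,0,0,0.002,0,0,0],[0,0,0,0,0,0,0]]'; python3 -m inch '[[0.0,0,0,0.001,0,0,0],[0,0,0,0,0,0,0]]'
```

```text
t: 7.82
tcp_pos: [0.6666, 0.177, 0.0662]
eef_rot: [0.003, 0.666, 0.746, 0.001]
force: [0.2, -0.1, -1.0]
grip_width: 0.0232
t: 7.98
tcp_pos: [0.6671, 0.1771, 0.0661]
eef_rot: [0.004, 0.666, 0.746, 0.002]
force: [-0.7, -0.6, -0.3]
grip_width: 0.0231
```

```bash
python3 -m inch '[[0.0,0,0,0.0015,0,0,0],[0,0,0,0,0,0,0]]'; python3 -m inch '[[0.026,0,0,0,0,0,0],[0.03,0,0,0,0,0,0],[0.036,0,0,0,0,0,0],[0.036,0,0,0,0,0,0],[0.036,0,0,0,0,0,0],[0.036,0,0,0,0,0,0]]'; python3 -c "
from look import *
snap('wrist','w7.png')"
```

```text
t: 8.15
tcp_pos: [0.6675, 0.1771, 0.0663]
eef_rot: [0.004, 0.666, 0.746, 0.003]
force: [-0.7, -0.9, -0.3]
grip_width: 0.0239
t: 8.65
tcp_pos: [0.6674, 0.1771, 0.0653]
eef_rot: [0.004, 0.667, 0.745, 0.002]
force: [-0.1, 0.9, -1.4]
grip_width: 0.0357
```

View pics/w7.png

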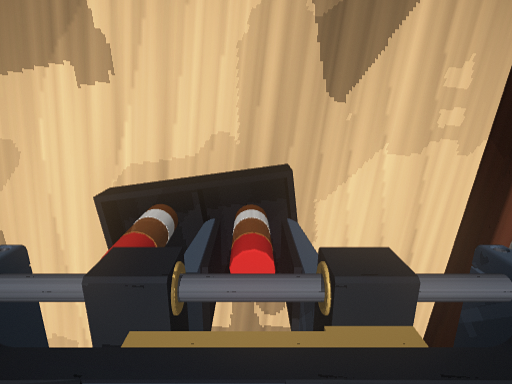

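Released, standing between the fingers. Lift straight up.

```bash
python3 -m inch '[[0.036,0,0,-0.01,0,0,0],[0.036,0,0,-0.01,0,0,0],[0.036,0,0,-0.015,0,0,0],[0.036,0,0,-0.02,0,0,0],[0.036,0,0,-0.025,0,0,0],[0.036,0,0,-0.03,0,0,0],[0.036,0,0,-0.03,0,0,0],[0.036,0,0,-0.03,0,0,0],[0.036,0,0,0,0,0,0]]'; python3 -c "
from look import *
snap('wrist','w8.png')
goal(.468,.330,.25,105.3)"
```

```text
t: 9.45
tcp_pos: [0.6651, 0.1774, 0.2491]
eef_rot: [0.004, 0.666, 0.745, 0.003]
force: [0.0, -1.3, 1.5]
grip_width: 0.0356
t 9.50 tcp [0.6643 0.1771 0.2466] yawx 96.41 f [ 0.5592  0.7942 -0.3127] w 0.0362 SHIFT mm [ 173.7912 -177.9365   -5.2217] TURN deg [ 0.3726  0.2182 -8.8922]
```

View pics/w8.png

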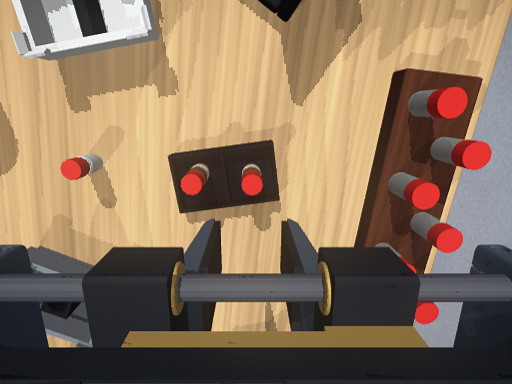

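```bash
python3 -m inch '[[0.036,0.025,-0.026,0,0,0,-1.5],[0.036,0.025,-0.026,0,0,0,-1.5],[0.036,0.025,-0.026,0,0,0,-1.5],[0.036,0.025,-0.026,0,0,0,-1.5],[0.036,0.025,-0.026,0,0,0,-1.5],[0.036,0.025,-0.026,0,0,0,-1.5],[0.036,0.015,-0.015,-0.005,0,0,0],[0.036,0,0,0,0,0,0],[0.036,0,0,0,0,0,0]]'; python3 -c "
from look import *
goal(.468,.330,.25,105.3)
snap('wrist','w9.png')
"
```

```text
t: 10.25
tcp_pos: [0.4548, 0.3086, 0.2456]
eef_rot: [0.003, 0.604, 0.797, -0.002]
force: [0.5, 0.1, 0.6]
grip_width: 0.0363
t 10.25 tcp [0.4548 0.3086 0.2456] yawx 105.65 f [0.5252 0.1124 0.6478] w 0.0363 SHIFT mm [17.0394 18.5342 -4.5629] TURN deg [0.0093 0.3947 0.3462]
```

View pics/w9.png

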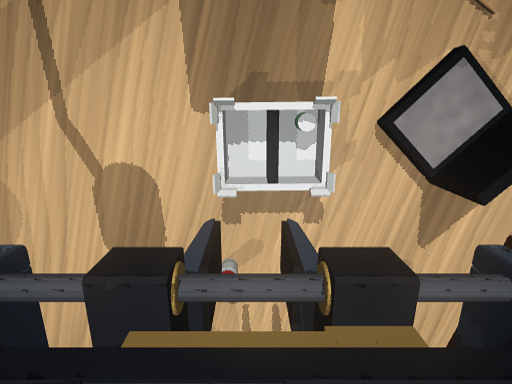

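```bash
python3 -c "
from look import *
zoom('w9.png','w9z.png',200,85,150,125,5)"
```

```text
(no output)
```

View pics/w9z.png

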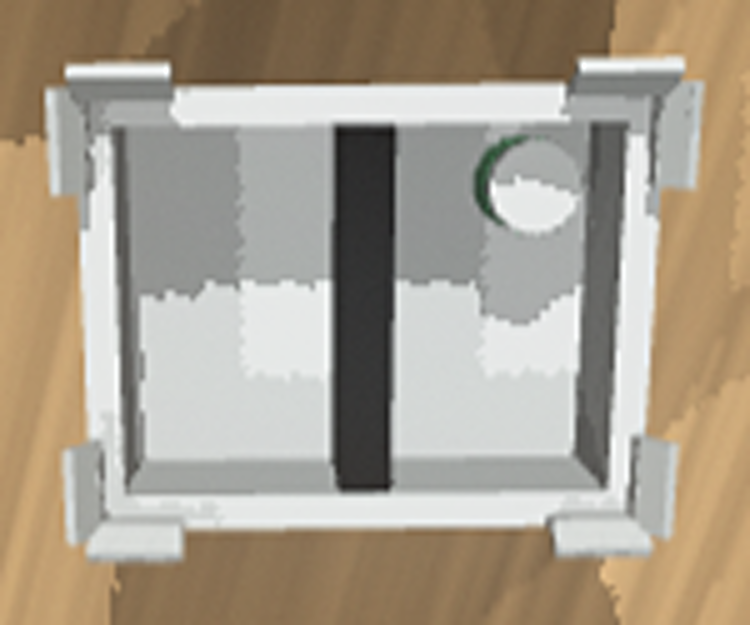

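```bash
cat >> look.py <<'E'
def tray(c,L,rib,jar,ox,oy,k=5,zb=0):
    f=lambda l,z: onz(c,[[x/k+ox,y/k+oy] for x,y in l],z+zb)
    L=f(L,.057); print('lens',[round(1000*np.linalg.norm(L[i]-L[(i+1)%4]),1) for i in range(4)])
    v=L[1]+L[2]-L[0]-L[3]; w=L[0]+L[1]-L[2]-L[3]
    y1=np.arctan2(v[1],v[0]);y2=np.arctan2(-w[0],w[1]);print('centre',L.mean(0),'yaw',np.degrees([y1,y2]))
    if rib is not None:
        r=f(rib,.043); a=(r[0]+r[1])/2-(r[2]+r[3])/2
        print('rib centre',r.mean(0),'yaw',np.degrees(np.arctan2(-a[0],a[1])))
    if jar is not None:
        j=f([jar],.031)[0]-L.mean(0);th=y1;print('jar local',j[0]*np.cos(th)+j[1]*np.sin(th),-j[0]*np.sin(th)+j[1]*np.cos(th))
E
python3 - <<'E'
from look import *
tray(cam('wrist'),[(45,65),(705,57),(669,552),(68,560)],[(334,125),(396,125),(390,490),(336,490)],(537,185),200,85)
goal(.4700,.3515,.15,105)
E
```

```text
lens [np.float64(139.2), np.float64(108.5), np.float64(138.9), np.float64(108.8)]
centre [0.4697 0.3495 0.057 ] yaw [16.3263 16.0973]
rib centre [0.4692 0.349  0.043 ] yaw 16.458797985269296
jar local 0.04010582729609669 0.02730830294244181
t 10.30 tcp [0.4551 0.3085 0.2456] yawx 105.60 f [-0.7323  1.2542 -0.2325] w 0.0364 SHIFT mm [38.0251 25.9612 95.3985] TURN deg [0.0002 0.3688 0.597 ]
```

```bash
python3 -m inch '[[0.027,0.018,0.013,0.025,0,0,-0.5],[0.027,0.018,0.013,0.025,0,0.4,0],[0.027,0,0,0.025,0,0,0],[0.027,0,0,0.025,0,0,0],[0.027,0,0,0.0,0,0,0],[0.027,0,0,0,0,0,0]]'; python3 -c "
from look import *
goal(.4695,.3493,.1,106.3)
"
```

```text
t: 10.8
tcp_pos: [0.4798, 0.3482, 0.1421]
eef_rot: [0.002, 0.604, 0.797, 0.003]
force: [0.6, 0.1, 0.7]
grip_width: 0.0272
t 10.80 tcp [0.4798 0.3482 0.1421] yawx 105.65 f [0.6146 0.0648 0.6964] w 0.0272 SHIFT mm [ 3.8398 -9.9568 41.9974] TURN deg [ 0.3897  0.0152 -0.645 ]
```

```bash
python3 -m inch '[[0.027,0.004,-0.009,0.015,0.4,0,-0.6],[0.027,0,-0.002,0.015,0,0,0],[0.027,0,-0.001,0.012,0,0,0],[0.027,0,0,0.0,0,0,0],[0.027,0,0,0,0,0,0]]'; python3 -c "
from look import *
goal(.4695,.3493,.075,106.3)
"
```

```text
t: 11.22
tcp_pos: [0.4742, 0.348, 0.1048]
eef_rot: [0.002, 0.602, 0.798, 0.004]
force: [0.5, -0.1, 0.8]
grip_width: 0.027
t 11.22 tcp [0.4742 0.348  0.1048] yawx 105.94 f [ 0.4597 -0.0645  0.7867] w 0.0270 SHIFT mm [ 2.5154 -4.3952 29.7553] TURN deg [ 0.5347 -0.1036 -0.3598]
```

```bash
python3 -m inch '[[0.027,0.003,-0.005,0.015,0.5,0,-0.4],[0.027,0,-0.001,0.013,0,0,0],[0.027,0,0,0.0,0,0,0],[0.027,0,0,0,0,0,0]]'; python3 -c "
from look import *
goal(.4695,.3493,.03,106.3)
snap('wrist','w10.png');zoom('w10.png','w10z.png',130,100,250,190,3)
"
```

```text
t: 11.55
tcp_pos: [0.4708, 0.3506, 0.0797]
eef_rot: [0.001, 0.6, 0.8, 0.005]
force: [0.2, -1.7, 0.1]
grip_width: 0.0273
t 11.55 tcp [0.4708 0.3506 0.0797] yawx 106.28 f [ 0.1543 -1.6771  0.0829] w 0.0273 SHIFT mm [-1.0865 -2.0402 49.6647] TURN deg [ 0.4789 -0.2806 -0.0169]
```

View pics/w10z.png

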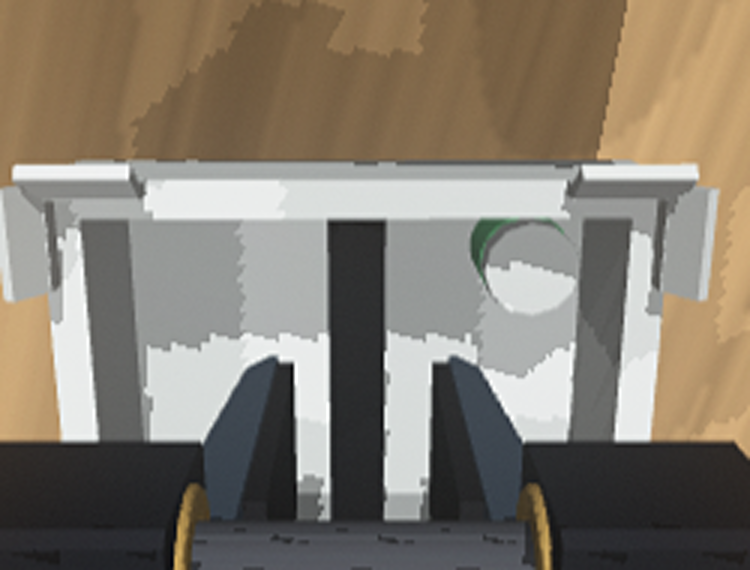

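```bash
python3 -m inch '[[0.027,-0.001,-0.002,0.01,0.5,-0.3,0],[0.027,0,-0.001,0.01,0,0,0],[0.027,0,0,0.0,0,0,0]]'; python3 -c "
from look import *
goal(.4695,.3493,.03,106.3)
"
```

```text
t: 11.85
tcp_pos: [0.469, 0.3494, 0.0599]
eef_rot: [0.0, 0.6, 0.8, 0.001]
force: [-0.0, -0.3, -0.7]
grip_width: 0.0269
t 11.85 tcp [0.469  0.3494 0.0599] yawx 106.29 f [-0.0391 -0.293  -0.6849] w 0.0269 SHIFT mm [-0.2806  0.3766 29.8638] TURN deg [ 0.122  -0.0242 -0.0101]
```

```bash
python3 -m inch '[[0.027,0,0,0.01,0.1,0,0],[0.027,0,-0.001,0.01,0,0,0],[0.027,0,-0.001,0.008,0,0,0],[0.027,0,0,0,0,0,0]]'; python3 -c "
from look import *
goal(.4695,.3493,.03,106.3)
"
```

```text
t: 12.18
tcp_pos: [0.4666, 0.3487, 0.0284]
eef_rot: [-0.0, 0.6, 0.8, -0.0]
force: [0.0, 0.4, -0.5]
grip_width: 0.027
t 12.18 tcp [0.4666 0.3487 0.0284] yawx 106.30 f [ 0.0325  0.4346 -0.4959] w 0.0270 SHIFT mm [-0.2629  2.8915 -1.5781] TURN deg [-0.0399 -0.0056 -0.0002]
```

Shift +2 mm in y, close.

```bash
python3 -m inch '[[0.022,0,0.003,-0.001,0,0,0],[0.016,0,0,0,0,0,0],[0.0,0,0,0,0,0,0],[0,0,0,0,0,0,0],[0,0,0,0,0,0,0],[0,0,0,0,0,0,0]]'; python3 -c "
from look import *
goal(.4695,.3493,.03,106.3)
"
```

```text
t: 12.68
tcp_pos: [0.4696, 0.3495, 0.0285]
eef_rot: [-0.0, 0.6, 0.8, -0.001]
force: [-0.2, -0.2, -3.1]
grip_width: 0.012
t 12.68 tcp [0.4696 0.3495 0.0285] yawx 106.30 f [-0.1754 -0.1531 -3.0602] w 0.0120 SHIFT mm [-0.143 -0.178 -1.494] TURN deg [-0.1076  0.0203  0.0032]
```

```bash
python3 -m inch '[[0,0,0,-0.006,0,0,0],[0,0,0,-0.01,0,0,0],[0,0,0,-0.015,0,0,0],[0,0,0,-0.015,0,0,0],[0,0,0,-0.015,0,0,0],[0,0,0,-0.015,0,0,0],[0,0,0,-0.015,0,0,0],[0,0,0,-0.015,0,0,0],[0,0,0,-0.01,0,0,0],[0,0,0,0,0,0,0]]'; python3 -c "
from look import *
snap('wrist','w11.png')
goal(.4266,-.0238,.16,72.4)
"
```

```text
t: 13.52
tcp_pos: [0.4682, 0.3484, 0.1554]
eef_rot: [-0.001, 0.6, 0.8, -0.002]
force: [0.5, 0.3, -3.5]
grip_width: 0.0119
t 13.57 tcp [0.4679 0.3482 0.1545] yawx 106.30 f [ 0.0569  0.3107 -3.0594] w 0.0118 SHIFT mm [-345.4665 -144.0475   -4.3853] TURN deg [-0.228   0.1473 33.8996]
```

View pics/w11.png

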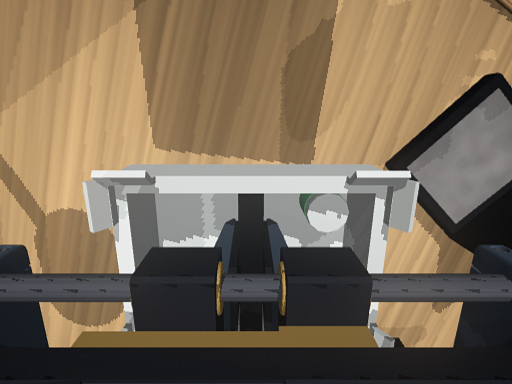

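```bash
python3 -m inch '[[0,-0.009,-0.004,0,0,0,0],[0,-0.016,-0.007,0,0,0,0],[0,-0.022,-0.009,0,0,0,0],[0,-0.024,-0.010,0,0,0,0],[0,-0.024,-0.010,0,0,0,0],[0,-0.024,-0.010,0,0,0,0],[0,-0.024,-0.010,0,0,0,0],[0,-0.024,-0.010,0,0,0,0],[0,-0.022,-0.009,0,0,0,0],[0,-0.018,-0.008,0,0,0,0]]'; python3 -c "
from look import *
goal(.4266,-.0238,.16,72.4)
"
```

```text
t: 14.4
tcp_pos: [0.4329, 0.1117, 0.1478]
eef_rot: [-0.005, 0.596, 0.803, -0.01]
force: [1.0, 0.9, -2.4]
grip_width: 0.012
t 14.40 tcp [0.4329 0.1117 0.1478] yawx 106.76 f [ 1.0023  0.8842 -2.3697] w 0.0120 SHIFT mm [-128.0045  -45.3864  -10.6081] TURN deg [-1.1466  0.6206 34.3563]
```

```bash
python3 -m inch '[[0,-0.016,-0.005,-0.002,-0.4,0.3,3],[0,-0.014,-0.006,-0.002,-0.4,0.3,4],[0,-0.014,-0.006,-0.002,-0.3,0,4],[0,-0.014,-0.008,-0.002,0,0,4],[0,-0.014,-0.008,-0.002,0,0,4],[0,-0.012,-0.009,0,0,0,4],[0,-0.010,-0.006,0,0,0,4],[0,-0.006,-0.005,0,0,0,4],[0,0,0,0,0,0,2],[0,0,0,0,0,0,0]]'; python3 -c "
from look import *
goal(.4266,-.0238,.16,72.5)
"
```

```text
t: 15.23
tcp_pos: [0.3715, -0.0037, 0.1513]
eef_rot: [-0.007, 0.811, 0.586, -0.011]
force: [0.1, -0.1, -3.2]
grip_width: 0.0117
t 15.23 tcp [ 0.3715 -0.0037  0.1513] yawx 71.70 f [ 0.0842 -0.0692 -3.2185] w 0.0117 SHIFT mm [ -1.9081  58.4151 -10.0921] TURN deg [-1.3934  0.5585 -0.8096]
```

```bash
python3 -m inch '[[0,0,0.012,-0.002,-0.5,0.3,-0.4],[0,0,0.015,-0.002,-0.5,0.3,-0.4],[0,0,0.015,-0.002,-0.4,0,0],[0,0,0.010,-0.002,0,0,0],[0,0,0.005,-0.002,0,0,0],[0,0,0,0,0,0,0],[0,0,0,0,0,0,0]]'; python3 -c "
from look import *
goal(.4266,-.0238,.13,72.5)
snap('top','t1.png');zoom('t1.png','t1z.png',180,160,160,120,5)
"
```

```text
t: 15.82
tcp_pos: [0.4314, -0.0236, 0.1599]
eef_rot: [0.0, 0.804, 0.594, 0.001]
force: [-0.1, 0.1, -3.9]
grip_width: 0.0118
t 15.82 tcp [ 0.4314 -0.0236  0.1599] yawx 72.92 f [-0.1216  0.1346 -3.9239] w 0.0118 SHIFT mm [-1.5979 -4.5579 29.9262] TURN deg [ 0.0694 -0.0624  0.4181]
```

View pics/t1z.png

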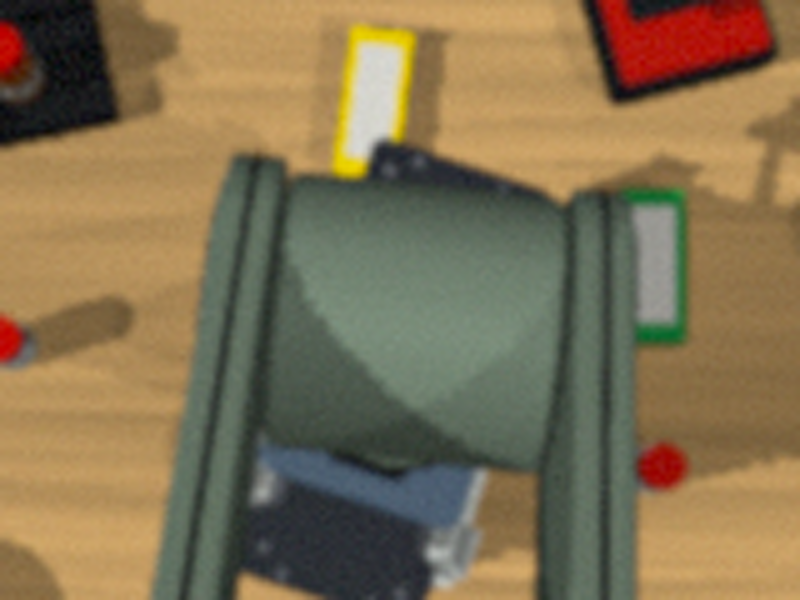

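```bash
python3 -m inch '[[0,-0.002,-0.005,0.01,0,0,0.4],[0,0,-0.001,0.015,0,0,0],[0,0,-0.001,0.015,0,0,0],[0,0,-0.001,0.010,0,0,0],[0,0,0,0,0,0,0],[0,0,0,0,0,0,0]]'; python3 -c "
from look import *
goal(.4266,-.0238,.0735,72.5)
snap('scene','s1.png');zoom('s1.png','s1z.png',180,120,130,100,6)
"
```

```text
t: 16.37
tcp_pos: [0.4207, -0.022, 0.1085]
eef_rot: [-0.0, 0.806, 0.592, 0.001]
force: [0.7, -0.3, -3.2]
grip_width: 0.0117
t 16.37 tcp [ 0.4207 -0.022   0.1085] yawx 72.66 f [ 0.6613 -0.2985 -3.2225] w 0.0117 SHIFT mm [-0.0405  6.1623 35.0335] TURN deg [ 0.0062 -0.072   0.1589]
```

View pics/s1z.png

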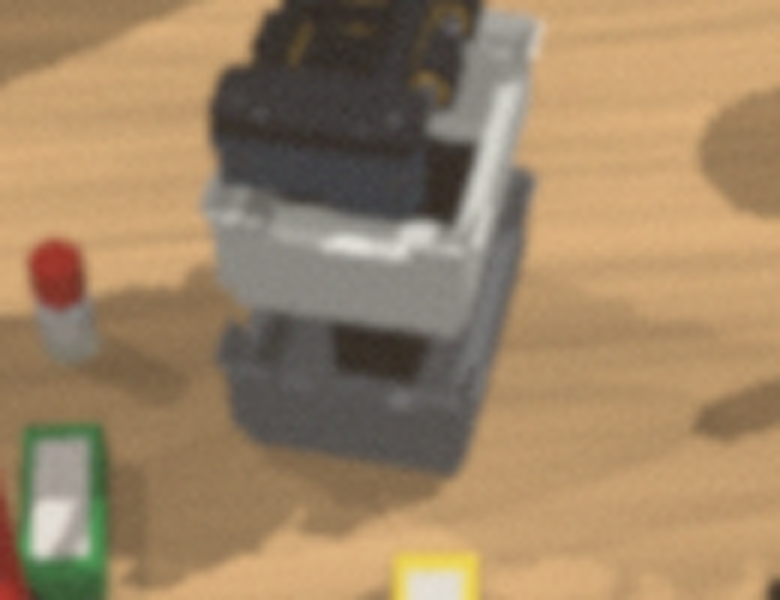

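```bash
python3 -m inch '[[0,0,0.006,0.006,0,0,0.1],[0,0,0,0.008,0,0,0],[0,0,0,0,0,0,0],[0,0,0,0,0,0,0]]'; python3 -c "
from look import *
goal(.4266,-.0238,.0735,72.5)
"
```

```text
t: 16.75
tcp_pos: [0.4288, -0.024, 0.0953]
eef_rot: [0.001, 0.806, 0.592, 0.002]
force: [-0.3, -0.2, -3.2]
grip_width: 0.0117
t 16.75 tcp [ 0.4288 -0.024   0.0953] yawx 72.57 f [-0.3018 -0.245  -3.216 ] w 0.0117 SHIFT mm [-0.5528 -2.2941 21.7912] TURN deg [ 0.2841 -0.1368  0.0682]
```

```bash
python3 -m inch '[[0,0,-0.002,0.003,0.2,-0.1,0],[0,0,0,0.004,0,0,0],[0,0,0,0,0,0,0]]'; python3 -c "
from look import *
goal(.4266,-.0238,.0735,72.5)
"
```

```text
t: 17.0
tcp_pos: [0.4272, -0.0234, 0.088]
eef_rot: [0.001, 0.806, 0.592, 0.001]
force: [-0.2, -0.0, -3.5]
grip_width: 0.0121
t 17.00 tcp [ 0.4272 -0.0234  0.088 ] yawx 72.56 f [-0.1761 -0.0041 -3.4516] w 0.0121 SHIFT mm [-0.5809 -0.4323 14.4534] TURN deg [ 0.1008 -0.0367  0.0612]
```

```bash
python3 -m inch '[[0,-0.0005,-0.0005,0.003,0.1,0,0],[0,0,0,0.004,0,0,0],[0,0,0,0,0,0,0]]'; python3 -c "
from look import *
goal(.4266,-.0238,.0735,72.5)
"; python3 -m inch '[[0,0,0,0.003,0,0,0],[0,0,0,0,0,0,0]]'; python3 -c "
from look import *
goal(.4266,-.0238,.0735,72.5)
"
```

```text
t: 17.25
tcp_pos: [0.4264, -0.0237, 0.0803]
eef_rot: [-0.0, 0.806, 0.592, 0.0]
force: [-0.1, -0.5, -3.6]
grip_width: 0.0121
t 17.25 tcp [ 0.4264 -0.0237  0.0803] yawx 72.56 f [-0.0526 -0.4897 -3.5935] w 0.0121 SHIFT mm [-0.0412  0.1883  6.8198] TURN deg [ 0.0019 -0.0393  0.065 ]
t: 17.42
tcp_pos: [0.4263, -0.0237, 0.0769]
eef_rot: [-0.0, 0.806, 0.592, 0.0]
force: [-0.2, 0.2, -3.4]
grip_width: 0.0118
t 17.42 tcp [ 0.4263 -0.0237  0.0769] yawx 72.56 f [-0.2068  0.2169 -3.3688] w 0.0118 SHIFT mm [0.0045 0.3285 3.3568] TURN deg [-0.0192 -0.0347  0.0625]
```

```bash
python3 -m inch '[[0,0,0,0.002,0,0,0],[0,0,0,0,0,0,0]]'; python3 -m inch '[[0,0,0,0.0015,0,0,0],[0,0,0,0,0,0,0]]';python3 -m inch '[[0,0,0,0.001,0,0,0],[0,0,0,0,0,0,0]]'
```

```text
t: 17.58
tcp_pos: [0.4264, -0.0237, 0.0746]
eef_rot: [-0.0, 0.806, 0.592, 0.0]
force: [0.2, 0.3, -3.2]
grip_width: 0.0119
t: 17.75
tcp_pos: [0.4269, -0.0237, 0.0735]
eef_rot: [0.0, 0.806, 0.592, 0.001]
force: [0.0, -0.2, -2.5]
grip_width: 0.0122
t: 17.92
tcp_pos: [0.4272, -0.0237, 0.0737]
eef_rot: [0.0, 0.806, 0.592, 0.001]
force: [-0.6, 0.2, -2.5]
grip_width: 0.0121
```

```bash
python3 -m inch '[[0,0,0,0.002,0,0,0],[0.016,0,0,0,0,0,0],[0.022,0,0,0,0,0,0],[0.027,0,0,0,0,0,0],[0.027,0,0,0,0,0,0],[0.027,0,0,0,0,0,0]]'; python3 -c "
from look import *
goal(.4266,-.0238,.0735,72.5)
snap('wrist','w12.png')
"
```

```text
t: 18.42
tcp_pos: [0.4295, -0.0239, 0.0746]
eef_rot: [0.002, 0.806, 0.592, 0.003]
force: [0.1, -0.1, 0.0]
grip_width: 0.027
t 18.42 tcp [ 0.4295 -0.0239  0.0746] yawx 72.56 f [ 0.0534 -0.0792  0.0469] w 0.0270 SHIFT mm [-0.8179 -2.7798  1.0986] TURN deg [ 0.4205 -0.1425  0.0641]
```

View pics/w12.png

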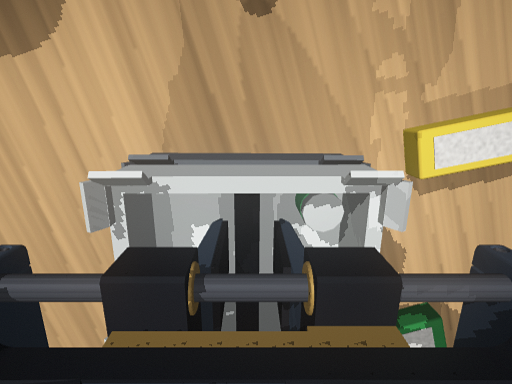

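Looks seated. Recentre y by −2 mm and raise.

```bash
python3 -m inch '[[0.027,0,-0.002,-0.005,0.3,0,0],[0.027,0,0,-0.01,0,0,0],[0.027,0,0,-0.015,0,0,0],[0.027,0,0,-0.02,0,0,0],[0.027,0,0,-0.03,0,0,0],[0.027,0,0,-0.03,0,0,0],[0.027,0,0,-0.03,0,0,0],[0.027,0,0,-0.03,0,0,0],[0.027,0,0,0,0,0,0],[0.027,0,0,0,0,0,0]]'; python3 -c "
from look import *
goal(.4266,-.0450,.25,72.5)
"
```

```text
t: 19.3
tcp_pos: [0.4245, -0.0231, 0.2531]
eef_rot: [-0.003, 0.806, 0.592, -0.001]
force: [0.1, -0.3, 0.3]
grip_width: 0.0269
t 19.30 tcp [ 0.4245 -0.0231  0.2531] yawx 72.57 f [ 0.0706 -0.2527  0.3464] w 0.0269 SHIFT mm [-20.2187   8.6132   3.0341] TURN deg [-0.369  -0.0725  0.0751]
```

```bash
python3 -m inch '[[0.027,-0.017,0,0.01,-0.3,0,0],[0.027,-0.018,0,0.01,0,0,0],[0.027,0,0,0.01,0,0,0],[0.027,0,0,0,0,0,0],[0.027,0,0,0,0,0,0]]'; python3 -c "
from look import *
goal(.4266,-.0450,.25,72.5)
snap('wrist','w13.png');zoom('w13.png','w13z.png',165,75,170,135,4.7)
print(170*4.7)
"
```

```text
t: 19.72
tcp_pos: [0.4118, -0.057, 0.2199]
eef_rot: [-0.002, 0.806, 0.592, -0.001]
force: [0.2, 0.2, -0.1]
grip_width: 0.0271
t 19.72 tcp [ 0.4118 -0.057   0.2199] yawx 72.66 f [ 0.1766  0.2371 -0.1279] w 0.0271 SHIFT mm [ 15.8765  10.4535 -30.0774] TURN deg [-0.2472 -0.0789  0.1593]
799.0
```

View pics/w13z.png

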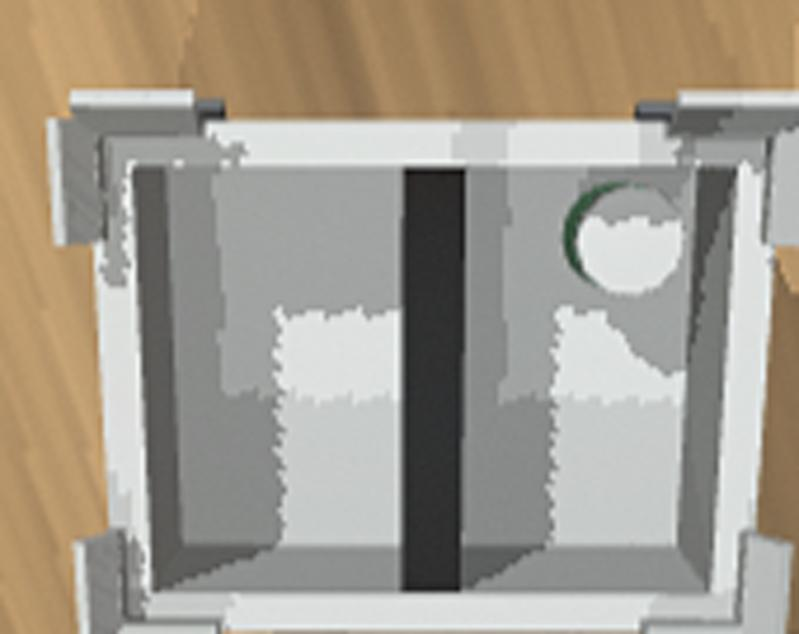

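```bash
python3 -c "
from look import *
zoom('w13.png','w13z.png',165,80,190,145,4)
"
```

```text
(no output)
```

View pics/w13z.png

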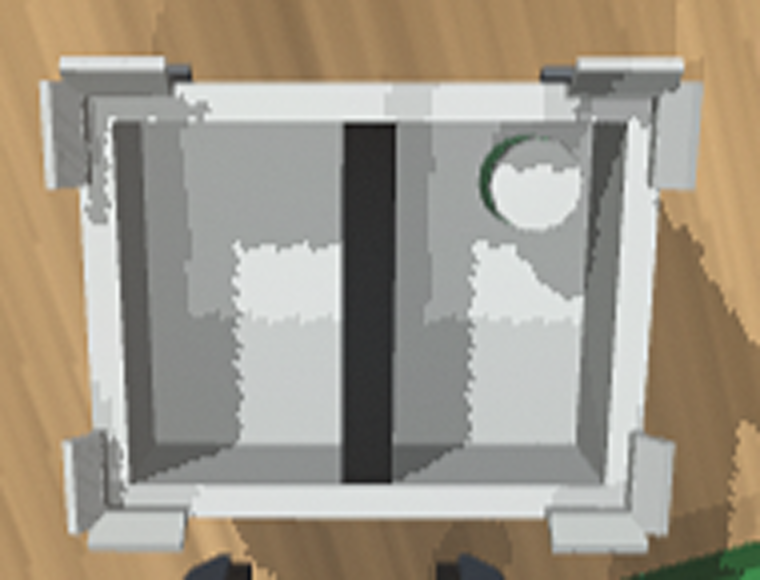

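Run:
```python
from look import *
tray(cam('wrist'),[(39,58),(703,58),(667,552),(68,550)],[(342,123),(396,123),(391,482),(342,482)],(537,183),165,80,4,.045)
snap('scene','s2.png');zoom('s2.png','s2z.png',180,120,130,100,6)
goal(.466,-.38,.25,110)
```

```text
lens [np.float64(138.7), np.float64(109.2), np.float64(139.9), np.float64(109.1)]
centre [ 0.4269 -0.0242  0.102 ] yaw [-17.3789 -17.3818]
rib centre [ 0.4268 -0.0243  0.088 ] yaw -17.40145009001635
jar local 0.039756186135951686 0.02796477623628007
t 19.82 tcp [ 0.4121 -0.0567  0.2203] yawx 72.69 f [ 0.8823 -0.3693  0.026 ] w 0.0274 SHIFT mm [-292.5336  147.5173  -30.6743] TURN deg [ -0.1704  -0.1555 -37.3141]
```

View pics/s2z.png

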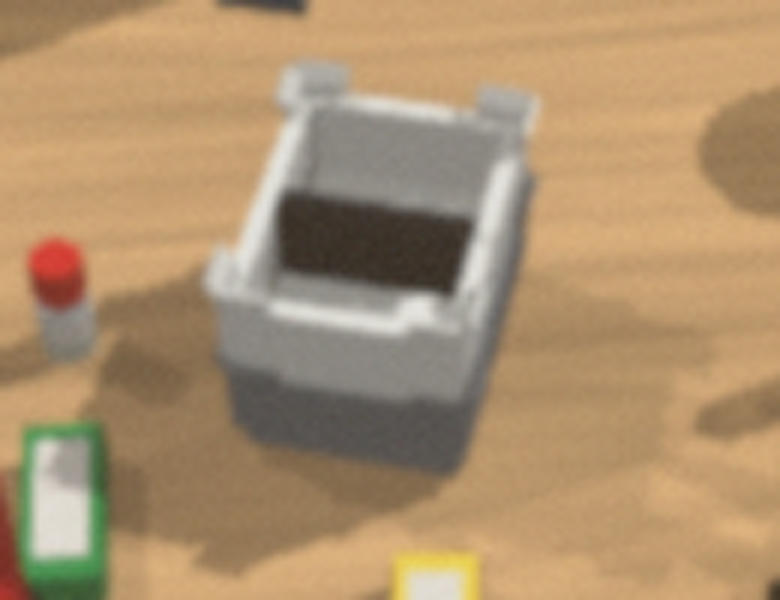

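```bash
python3 -m inch '[[0.027,-0.025,0.008,-0.015,0,0,0],[0.027,-0.035,0.011,-0.015,0,0,0],[0.027,-0.036,0.011,0,0,0,0],[0.027,-0.036,0.011,0,0,0,0],[0.027,-0.036,0.011,0,0,0,0],[0.027,-0.036,0.011,0,0,0,0],[0.027,-0.036,0.011,0,0,0,0],[0.027,-0.030,0.011,0,0,0,0],[0.027,-0.015,0.005,0,0,0,-5],[0.027,0,0,0,0,0,-6]]'; python3 -c "
from look import *
goal(.478,-.385,.25,110)
"
```

```text
t: 20.65
tcp_pos: [0.4193, -0.3677, 0.2537]
eef_rot: [0.002, 0.739, 0.674, 0.001]
force: [0.3, 0.1, -0.7]
grip_width: 0.0268
t 20.65 tcp [ 0.4193 -0.3677  0.2537] yawx 84.74 f [ 0.2939  0.1413 -0.695 ] w 0.0268 SHIFT mm [-11.838   60.0111   4.0148] TURN deg [  0.2428   0.1053 -25.2636]
```

```bash
python3 -m inch '[[0.027,-0.004,0.015,0,0,0,-6],[0.027,-0.002,0.015,0,0,0,-6],[0.027,0.0,0.015,0,0,0,-6],[0.027,0,0.01,0,0,0,-6],[0.027,0,0,0,0,0,0],[0.027,0,0,0,0,0,0]]'; python3 -c "
from look import *
goal(.478,-.385,.25,110)
snap('wrist','w14.png');zoom('w14.png','w14z.png',165,80,190,145,4)
"
```

```text
t: 21.15
tcp_pos: [0.4774, -0.373, 0.2542]
eef_rot: [0.002, 0.575, 0.818, 0.001]
force: [-0.5, 0.6, 0.7]
grip_width: 0.027
t 21.15 tcp [ 0.4774 -0.373   0.2542] yawx 109.85 f [-0.4663  0.6254  0.6864] w 0.0270 SHIFT mm [-11.525   -3.5239   4.2514] TURN deg [ 0.2275  0.1886 -0.1468]
```

View pics/w14.png

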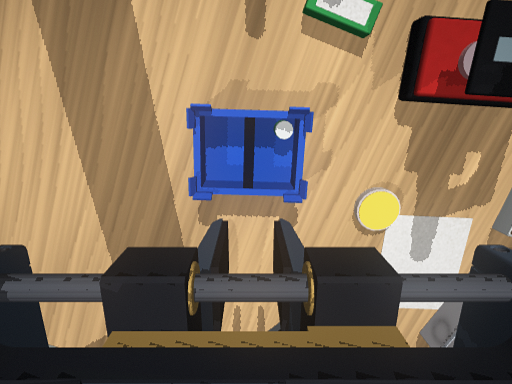

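View pics/w14z.png

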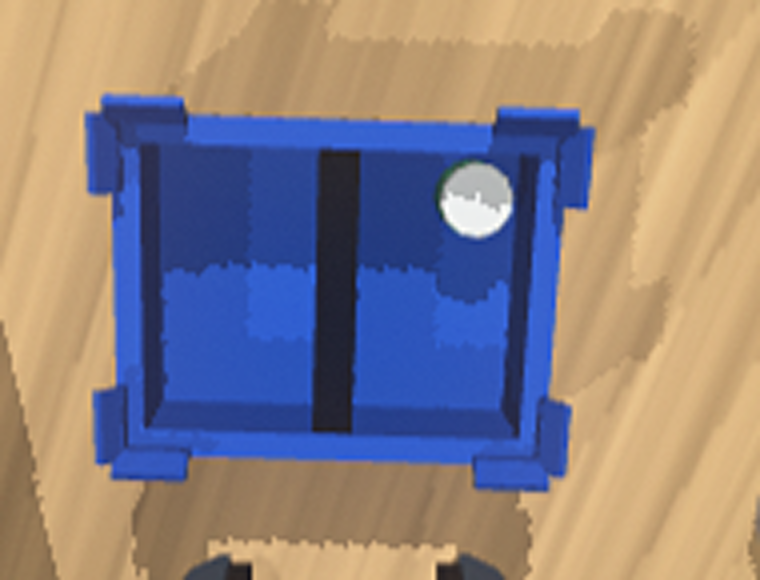

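Run:
```python
from look import *
tray(cam('wrist'),[(85,94),(595,111),(565,491),(98,478)],[(319,150),(360,151),(351,433),(313,431)],(477,200),165,80,4)
goal(.466,-.3474,.14,109)
```

```text
lens [np.float64(139.1), np.float64(108.7), np.float64(139.0), np.float64(108.9)]
centre [ 0.466  -0.3474  0.057 ] yaw [18.0704 18.475 ]
rib centre [ 0.4659 -0.3477  0.043 ] yaw 18.234240381991096
jar local 0.041329092190818484 0.028008764448527144
t 21.20 tcp [ 0.4773 -0.3729  0.2542] yawx 109.85 f [ 0.1125  0.2445 -0.6869] w 0.0270 SHIFT mm [ 28.1639  -2.5024 114.1315] TURN deg [0.2491 0.1855 0.8504]
```

Blue tray: centre (0.466, −0.3475), yaw 18.3°. Same grasp procedure, tool yaw 108.3°.

```bash
python3 -m inch '[[0.027,0.014,-0.001,0.02,0.2,0.2,1.5],[0.027,0.014,-0.001,0.025,0,0,0],[0.027,0,0,0.025,0,0,0],[0.027,0,0,0.025,0,0,0],[0.027,0,0,0.02,0,0,0],[0.027,0,0,0.0,0,0,0],[0.027,0,0,0,0,0,0]]'; python3 -c "
from look import *
goal(.466,-.3475,.075,108.3)
"
```

```text
t: 21.78
tcp_pos: [0.4638, -0.3467, 0.1392]
eef_rot: [0.003, 0.592, 0.806, -0.0]
force: [0.6, -0.2, 0.9]
grip_width: 0.0267
t 21.78 tcp [ 0.4638 -0.3467  0.1392] yawx 107.40 f [ 0.5573 -0.1972  0.8708] w 0.0267 SHIFT mm [-1.0477  1.7076 64.1859] TURN deg [ 0.1736  0.3169 -0.8952]
```

```bash
python3 -m inch '[[0.027,-0.001,0.002,0.015,0.2,0.3,-0.9],[0.027,0,0,0.02,0,0,0],[0.027,0,0,0.02,0,0,0],[0.027,0,0,0.005,0,0,0],[0.027,0,0,0.0,0,0,0],[0.027,0,0,0,0,0,0]]'; python3 -c "
from look import *
goal(.466,-.3475,.03,108.3)
snap('wrist','w15.png');zoom('w15.png','w15z.png',130,100,250,190,3)
"
```

```text
t: 22.28
tcp_pos: [0.4699, -0.351, 0.0825]
eef_rot: [0.006, 0.586, 0.81, -0.001]
force: [-0.3, -0.1, -0.9]
grip_width: 0.0272
t 22.28 tcp [ 0.4699 -0.351   0.0825] yawx 108.26 f [-0.2716 -0.0634 -0.8618] w 0.0272 SHIFT mm [ 5.1513 -2.9247 52.4012] TURN deg [ 0.3656  0.6188 -0.0359]
```

View pics/w15z.png

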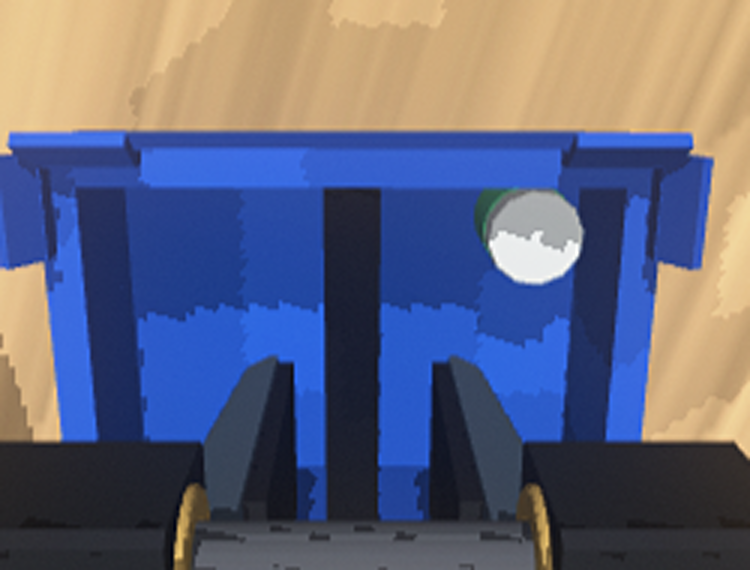

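```bash
python3 -m inch '[[0.027,0.005,-0.003,0.01,0.4,0.6,0],[0.027,0,0,0.01,0,0,0],[0.027,0,0,0.0,0,0,0],[0.027,0,0,0.0,0,0,0]]'; python3 -c "
from look import *
goal(.466,-.3475,.0285,108.3)
"
```

```text
t: 22.67
tcp_pos: [0.4671, -0.3484, 0.064]
eef_rot: [0.003, 0.586, 0.81, -0.0]
force: [0.0, 0.0, 0.2]
grip_width: 0.0271
t 22.67 tcp [ 0.4671 -0.3484  0.064 ] yawx 108.27 f [0.0212 0.0388 0.2452] w 0.0271 SHIFT mm [ 1.3929 -0.801  35.5117] TURN deg [ 0.1475  0.293  -0.028 ]
```

```bash
python3 -m inch '[[0.027,0.0015,-0.001,0.01,0.1,0.3,0],[0.027,0,0,0.01,0,0,0],[0.027,0,0,0.01,0,0,0],[0.027,0,0,0.0,0,0,0],[0.027,0,0,0,0,0,0]]'; python3 -c "
from look import *
goal(.466,-.3475,.0285,108.3)
"
```

```text
t: 23.08
tcp_pos: [0.4655, -0.3472, 0.0307]
eef_rot: [-0.0, 0.586, 0.81, 0.0]
force: [0.9, 0.6, -0.2]
grip_width: 0.0274
t 23.08 tcp [ 0.4655 -0.3472  0.0307] yawx 108.27 f [ 0.8804  0.6126 -0.2451] w 0.0274 SHIFT mm [-0.4402  0.3955  2.1883] TURN deg [ 0.0331 -0.0443 -0.0313]
```

```bash
python3 -m inch '[[0.022,0,0,0.002,0,0,0],[0.016,0,0,0,0,0,0],[0.0,0,0,0,0,0,0],[0,0,0,0,0,0,0],[0,0,0,0,0,0,0],[0,0,0,0,0,0,0]]'; python3 -c "
from look import *
goal(.466,-.3475,.0285,108.3)
"; python3 -m inch '[[0,0,0,-0.006,0,0,0],[0,0,0,-0.01,0,0,0],[0,0,0,-0.015,0,0,0],[0,0,0,-0.02,0,0,0],[0,0,0,-0.02,0,0,0],[0,0,0,-0.02,0,0,0],[0,0,0,-0.02,0,0,0],[0,0,0,-0.02,0,0,0],[0,0,0,-0.01,0,0,0],[0,0,0,0,0,0,0]]'; python3 -c "
from look import *
snap('wrist','w16.png')
goal(.4269,-.0242,.19,72.4)
"
```

```text
t: 23.58
tcp_pos: [0.4656, -0.3471, 0.0281]
eef_rot: [-0.0, 0.586, 0.81, 0.001]
force: [1.2, -0.7, -2.0]
grip_width: 0.0117
t 23.58 tcp [ 0.4656 -0.3471  0.0281] yawx 108.27 f [ 1.1867 -0.7324 -2.0464] w 0.0117 SHIFT mm [-0.4818  0.2764 -0.4456] TURN deg [ 0.0282 -0.0662 -0.0329]
t: 24.42
tcp_pos: [0.4634, -0.3458, 0.1806]
eef_rot: [-0.002, 0.586, 0.81, 0.0]
force: [0.3, 0.3, -4.0]
grip_width: 0.0122
t 24.47 tcp [ 0.4632 -0.3457  0.1798] yawx 108.26 f [-0.5466 -0.2969 -1.8603] w 0.0118 SHIFT mm [316.7248  66.2533  -8.9314] TURN deg [-0.1957 -0.2151 35.8649]
```

View pics/w16.png

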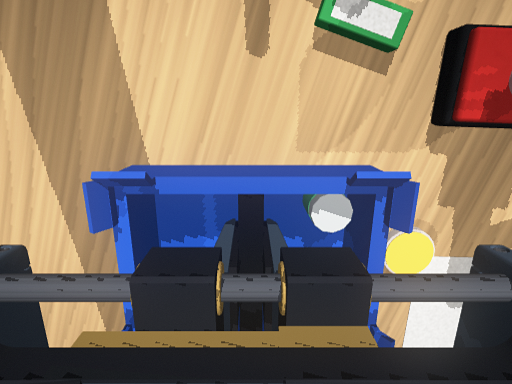

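```bash
python3 -m inch '[[0,0.009,0,-0.002,0,0,0],[0,0.016,0,-0.002,0,0,0],[0,0.022,0,-0.002,0,0,0],[0,0.025,0,0,0,0,0],[0,0.025,0,0,0,0,0],[0,0.025,0,0,0,0,0],[0,0.024,0.003,0,0,0,0],[0,0.022,0.006,0,0,0,0],[0,0.022,0.008,0,0,0,0],[0,0.018,0.008,0,0,0,0]]'; python3 -c "
from look import *
goal(.4269,-.0242,.19,72.4)
"
```

```text
t: 25.3
tcp_pos: [0.4088, -0.1271, 0.1786]
eef_rot: [-0.014, 0.589, 0.808, -0.001]
force: [-1.2, -0.1, -3.3]
grip_width: 0.0121
t 25.30 tcp [ 0.4088 -0.1271  0.1786] yawx 107.82 f [-1.2045 -0.1217 -3.3143] w 0.0121 SHIFT mm [ 92.6579  48.5486 -10.314 ] TURN deg [-1.3835 -0.8793 35.4326]
```

```bash
python3 -m inch '[[0,0.014,0.005,-0.002,-0.5,-0.3,3],[0,0.013,0.005,-0.002,-0.5,-0.3,4],[0,0.012,0.004,-0.002,-0.4,-0.3,4],[0,0.012,0.003,-0.002,0,0,4],[0,0.012,0.002,-0.002,0,0,4],[0,0.010,0,0,0,0,4],[0,0.008,-0.002,0,0,0,4],[0,0.004,-0.002,0,0,0,4],[0,0,0,0,0,0,3],[0,0,0,0,0,0,0]]'; python3 -c "
from look import *
goal(.4269,-.0242,.17,72.4)
"
```

```text
t: 26.13
tcp_pos: [0.3975, -0.0242, 0.1809]
eef_rot: [-0.012, 0.806, 0.591, -0.005]
force: [0.1, -0.6, -3.0]
grip_width: 0.0116
t 26.13 tcp [ 0.3975 -0.0242  0.1809] yawx 72.52 f [ 0.058  -0.5682 -3.013 ] w 0.0116 SHIFT mm [ 8.787  28.3502 10.2642] TURN deg [-1.4845 -0.3423  0.1261]
```

```bash
python3 -m inch '[[0,0.003,0.008,0,-0.5,-0.2,0],[0,0.003,0.008,0,-0.5,-0.1,0],[0,0.003,0.008,0,-0.4,0,0],[0,0,0.004,0,0,0,0],[0,0,0,0,0,0,0],[0,0,0,0,0,0,0]]'; python3 -c "
from look import *
goal(.4269,-.0242,.14,72.4)
"
```

```text
t: 26.63
tcp_pos: [0.4283, -0.0235, 0.1786]
eef_rot: [-0.001, 0.805, 0.593, -0.001]
force: [0.0, 0.3, -3.2]
grip_width: 0.0117
t 26.63 tcp [ 0.4283 -0.0235  0.1786] yawx 72.78 f [ 0.0399  0.2801 -3.1504] w 0.0117 SHIFT mm [-1.042  -0.992  38.6488] TURN deg [-0.174   0.0251  0.3844]
```

```bash
python3 -m inch '[[0,-0.001,-0.001,0.008,-0.2,0,0.4],[0,0,0,0.010,0,0,0],[0,0,0,0.010,0,0,0],[0,0,0,0.004,0,0,0],[0,0,0,0,0,0,0],[0,0,0,0,0,0,0]]'; python3 -c "
from look import *
goal(.4269,-.0242,.118,72.4)
snap('scene','s3.png');zoom('s3.png','s3z.png',180,110,130,100,6)
"
```

```text
t: 27.13
tcp_pos: [0.4276, -0.025, 0.1459]
eef_rot: [0.0, 0.807, 0.59, 0.0]
force: [0.7, 0.8, -3.1]
grip_width: 0.0119
t 27.13 tcp [ 0.4276 -0.025   0.1459] yawx 72.33 f [ 0.6944  0.8385 -3.1241] w 0.0119 SHIFT mm [ 0.6174 -0.9075 27.9117] TURN deg [ 0.048   0.029  -0.0656]
```

View pics/s3z.png

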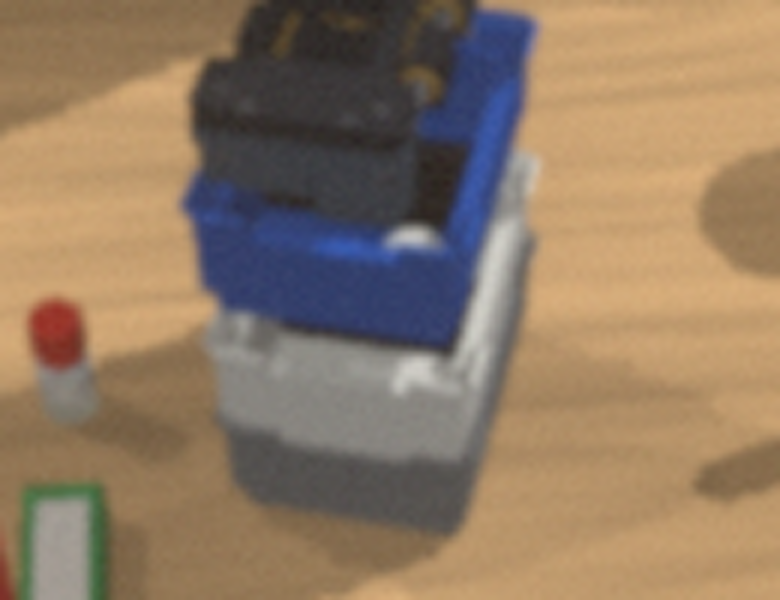

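Aligned above the white tray. Lower in small steps.

```bash
python3 -m inch '[[0,0.0005,-0.001,0.005,0,0,0],[0,0,0,0.005,0,0,0],[0,0,0,0,0,0,0],[0,0,0,0,0,0,0]]'; python3 -c "
from look import *
goal(.4269,-.0242,.118,72.4)
"
```

```text
t: 27.52
tcp_pos: [0.4278, -0.0243, 0.1365]
eef_rot: [0.002, 0.807, 0.59, 0.001]
force: [-0.9, 0.5, -2.0]
grip_width: 0.0119
t 27.52 tcp [ 0.4278 -0.0243  0.1365] yawx 72.33 f [-0.9361  0.5123 -2.0146] w 0.0119 SHIFT mm [-0.1711 -0.9449 18.4506] TURN deg [ 0.2386 -0.0151 -0.0664]
```

```bash
python3 -m inch '[[0,0,-0.001,0.004,0.2,0,0],[0,0,0,0.004,0,0,0],[0,0,0,0,0,0,0]]'; python3 -m inch '[[0,0,0,0.003,0,0,0],[0,0,0,0,0,0,0]]'; python3 -c "
from look import *
goal(.4269,-.0242,.118,72.4)
"
```

```text
t: 27.77
tcp_pos: [0.427, -0.0239, 0.128]
eef_rot: [0.0, 0.807, 0.59, 0.001]
force: [0.2, 0.4, -2.6]
grip_width: 0.0121
t: 27.93
tcp_pos: [0.4269, -0.0239, 0.1245]
eef_rot: [0.0, 0.807, 0.59, 0.0]
force: [0.0, -0.2, -3.8]
grip_width: 0.0116
t 27.93 tcp [ 0.4269 -0.0239  0.1245] yawx 72.34 f [ 0.0496 -0.1964 -3.8168] w 0.0116 SHIFT mm [-0.2765  0.0691  6.5226] TURN deg [ 0.0451 -0.0222 -0.0572]
```

```bash
python3 -m inch '[[0,0,0,0.003,0,0,0],[0,0,0,0,0,0,0]]'; python3 -m inch '[[0,0,0,0.002,0,0,0],[0,0,0,0,0,0,0]]'; python3 -m inch '[[0,0,0,0.0015,0,0,0],[0,0,0,0,0,0,0]]'; python3 -m inch '[[0,0,0,0.0015,0,0,0],[0,0,0,0,0,0,0]]'
```

```text
t: 28.1
tcp_pos: [0.427, -0.024, 0.1212]
eef_rot: [0.0, 0.807, 0.59, 0.0]
force: [-0.1, 0.0, -3.5]
grip_width: 0.0119
t: 28.27
tcp_pos: [0.427, -0.024, 0.1189]
eef_rot: [0.0, 0.807, 0.59, 0.0]
force: [0.4, -0.7, -2.5]
grip_width: 0.0117
t: 28.43
tcp_pos: [0.4276, -0.024, 0.1182]
eef_rot: [0.001, 0.807, 0.59, 0.001]
force: [-0.8, -0.3, -2.8]
grip_width: 0.0119
t: 28.6
tcp_pos: [0.4281, -0.0241, 0.1185]
eef_rot: [0.001, 0.807, 0.59, 0.001]
force: [-0.4, -0.2, -3.5]
grip_width: 0.012
```

```bash
python3 -m inch '[[0,0,0,0.001,0,0,0],[0.016,0,0,0,0,0,0],[0.022,0,0,0,0,0,0],[0.027,0,0,0,0,0,0],[0.027,0,0,0,0,0,0],[0.027,0,0,0,0,0,0]]'; python3 -c "
from look import *
goal(.4269,-.0242,.118,72.4)
snap('wrist','w17.png')
"
```

```text
t: 29.1
tcp_pos: [0.4298, -0.0242, 0.1182]
eef_rot: [0.002, 0.807, 0.59, 0.003]
force: [0.9, 0.0, 0.9]
grip_width: 0.0271
t 29.10 tcp [ 0.4298 -0.0242  0.1182] yawx 72.33 f [0.8753 0.0034 0.865 ] w 0.0271 SHIFT mm [-0.8391 -2.7299  0.2095] TURN deg [ 0.4336 -0.1106 -0.0662]
```

View pics/w17.png

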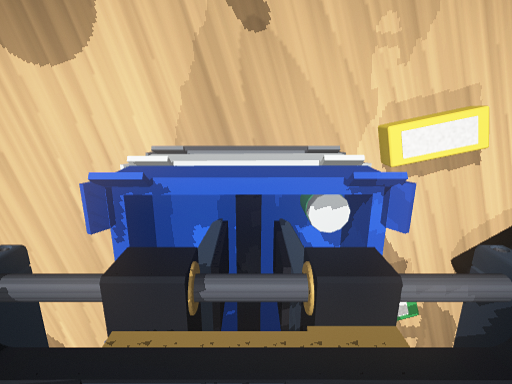

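```bash
python3 -m inch '[[0.027,0,-0.002,-0.005,0.3,0,0],[0.027,0,0,-0.01,0,0,0],[0.027,0,0,-0.015,0,0,0],[0.027,0,0,-0.02,0,0,0],[0.027,0,0,-0.03,0,0,0],[0.027,0,0,-0.03,0,0,0],[0.027,0,0,-0.03,0,0,0],[0.027,-0.015,0,-0.015,0,0,0],[0.027,-0.02,0,0,0,0,0],[0.027,0,0,0,0,0,0]]'; python3 -c "
from look import *
goal(.4118,-.0570,.265,72.4)
snap('wrist','w18.png');zoom('w18.png','w18z.png',165,70,190,145,4)
snap('scene','s4.png')
"
```

```text
t: 29.98
tcp_pos: [0.4147, -0.0571, 0.2829]
eef_rot: [-0.001, 0.806, 0.591, -0.0]
force: [-0.1, 0.3, 0.5]
grip_width: 0.0271
t 29.98 tcp [ 0.4147 -0.0571  0.2829] yawx 72.51 f [-0.0787  0.3119  0.5117] w 0.0271 SHIFT mm [-0.7552 -2.8047 17.9002] TURN deg [-0.1192 -0.0454  0.106 ]
```

View pics/w18z.png

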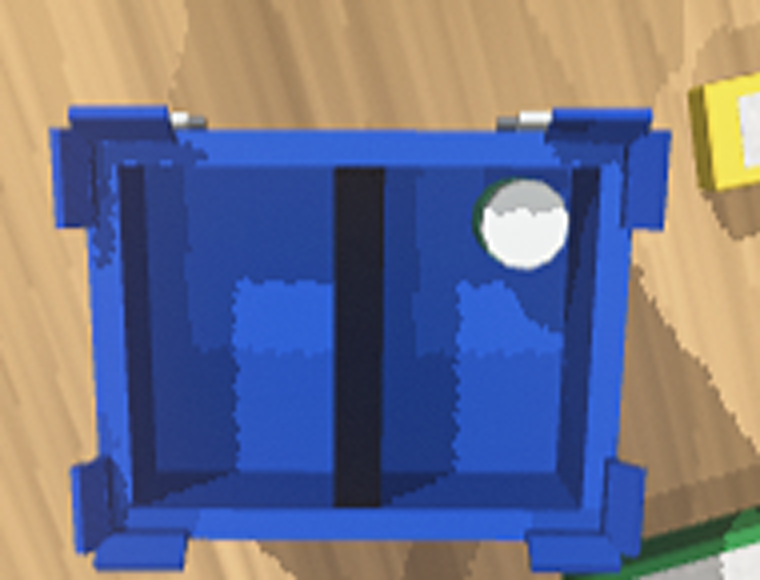

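View pics/s4.png

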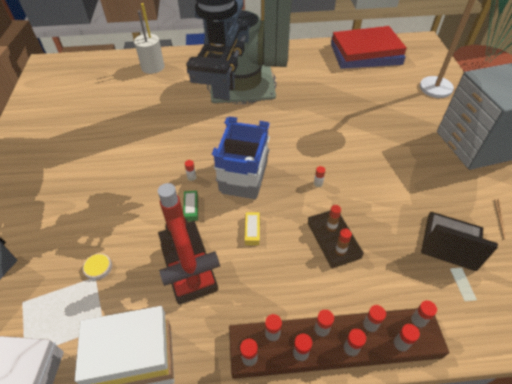

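Run:
```python
from look import *
tray(cam('wrist'),[(50,106),(670,108),(640,573),(79,569)],[(334,167),(386,167),(381,507),(333,507)],(524,224),165,70,4,.09)
c=cam('scene')
im=cv2.imread('pics/s4.png');h=cv2.cvtColor(im,cv2.COLOR_BGR2HSV)
red=((h[...,0]<8)|(h[...,0]>172))&(h[...,1]>150)&(h[...,2]>80)
i0=cv2.imread('pics/scene0.png');h0=cv2.cvtColor(i0,cv2.COLOR_BGR2HSV)
red0=((h0[...,0]<8)|(h0[...,0]>172))&(h0[...,1]>150)&(h0[...,2]>80)
for r in(red0,red):
    n,l,st,ce=cv2.connectedComponentsWithStats(r.astype(np.uint8)); print([tuple(ce[i].round(1)) for i in range(1,n) if 20<st[i,4]<200])
zoom('s4.png','s4z.png',200,110,180,160,4)
```

```text
lens [np.float64(138.1), np.float64(109.1), np.float64(138.7), np.float64(108.7)]
centre [ 0.4286 -0.0231  0.147 ] yaw [-17.7561 -17.3211]
rib centre [ 0.4284 -0.0232  0.133 ] yaw -17.79074817294117
jar local 0.04093470041727809 0.0280798013016217
[(np.float64(243.1), np.float64(160.5)), (np.float64(189.1), np.float64(164.7)), (np.float64(320.1), np.float64(171.0)), (np.float64(334.9), np.float64(211.2)), (np.float64(172.6), np.float64(263.2))]
[(np.float64(189.1), np.float64(164.5)), (np.float64(320.0), np.float64(171.0)), (np.float64(335.0), np.float64(211.2)), (np.float64(345.0), np.float64(234.8)), (np.float64(172.3), np.float64(263.2))]
```

View pics/s4z.png

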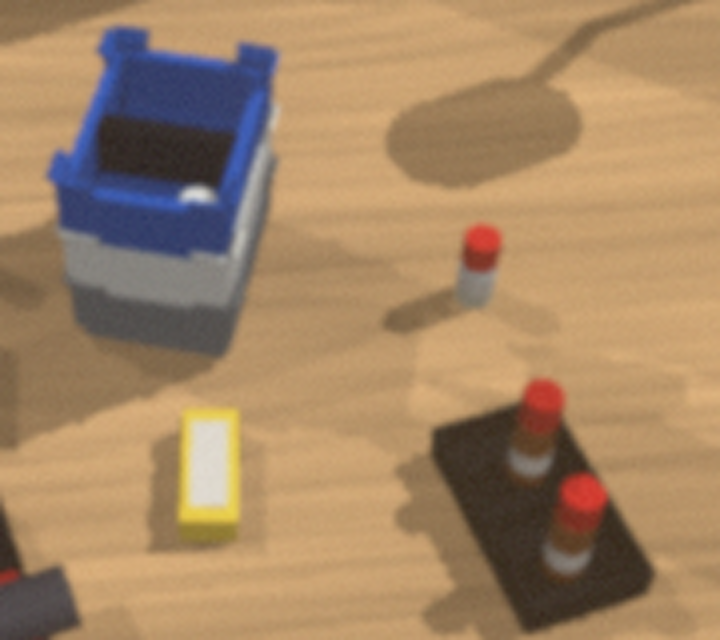

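```bash
python3 -m inch '[[0.027,0,0,-0.01,0,0,0],[0.027,0,0,0,0,0,0],[0.027,0,0,0,0,0,0]]'; python3 -c "
from rig import *
print(job_done())"
```

```text
t: 30.33
tcp_pos: [0.4142, -0.0536, 0.2903]
eef_rot: [-0.005, 0.806, 0.591, -0.001]
force: [-0.7, 0.1, 0.3]
grip_width: 0.0271
the job is handed in; nothing more can be done
None
```

The job was handed in at about 30 s of the 72 s allowed. It reports no verdict, so the results below come from my own last camera checks.

- **Vial:** I lifted it straight out of the grey tray's well and stood it in the empty compartment of the caddy. The last scene picture shows it upright there and released.
- **White tray:** I gripped it by its rib and lowered it onto the grey tray until it stopped at the expected height. The wrist camera put its centre within 1 mm and its angle within about 0.5° of the grey tray's.
- **Blue tray:** I placed it on the white tray the same way, and it stopped at the expected 90 mm. The two measured centres differ by about 2 mm, which is a bit more than the 1.5 mm play in the lugs but about the size of the camera error. Their angles agree to about 0.4°.
- **Jars:** Both were upright in their corners when last seen. The blue jar is visible in the final pictures. The white jar is now hidden in the stack and was last seen upright after its tray was set down.
- **Bystanders:** The red caps of the three bystander vials sit where they did at the start, to within a fraction of a pixel in the scene pictures. The slide boxes and dish look unmoved, but I did not measure them.
- **Microscope:** I saw no sign of contact with it.

None of the final checks failed. In my first move I typed one row in millimetres instead of metres. The row limit cut it to one short step in free space, with no effect.

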